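# Index the circuit-board turntable to its next ratchet stop

## Robot

A 7-joint arm with a two-finger parallel gripper is mounted at the origin on the work surface. World frame = base frame: x ahead of the robot, y to its left, z up, the work surface at z = 0. Lengths are in mm, angles in rad, forces in N, time in s.
With the tool pointing down it reaches from about 425 to 875 mm from the base axis. Payload 4.7 kg.
Tool frame: the origin (TCP) lies at the very end of the fingers, on their centre line; the grasp point (between the pads) lies 19 mm behind it (robot.hold_point_z is the distance from the TCP to the grasp point, in mm); z points along the fingers, x is the direction in which the jaws open and shut, and the axes are right-handed (so a half turn about z gives the same grasp; the last joint's range is limited). The gripper opens to 87 mm and grips with 3 to 60 N. Pads are 19 mm wide; open, the fingers measure 117 mm over their backs; the gripper's body (75 mm by 190 mm) begins 51 mm behind the grasp point.
Start: joints at [1.25, 0.321, -0.07, 1.45, 0.023, 1.371, -0.057], TCP at [213.558, -613.937, 222.587] pointing down, gripper open.
Joint ranges: [-2.86, 2.86], [-0.3, 2.09], [-1.38, 1.24], [0.06, 2.45], [-1.56, 4.7], [0.09, 2.05], [-2.69, 2.69]. Speed limits (rad/s): [2.57, 2.57, 3.14, 3.14, 3.14, 3.14, 3.14].

## Interface

Orientations are given as a rotation vector (axis times angle).
In Python, from plant import robot gives the robot as it stands. The module is installed in compiled form; this text tells all that it offers.
- The arm moves only by the tool arm_command, never from a script. Its argument "targets" is a list of rows, each an object of numbers: "ax", "ay", "az": the turn, a rotation vector about the world's x, y, z in rad; "dx", "dy", "dz": the shift along the world's x, y, z in m; "fingers": the closure, from -1 (fully open) to 1 (shut). In form: [{"ax": .., "ay": .., "az": .., "dx": .., "dy": .., "dz": .., "fingers": ..}, ...]. A call has 1 to 20 rows; each row is the pose to reach, as a shift and turn from the pose commanded when the call began; what a row does not reach only later rows make up. A row lasts 1/10 s, in which the tool goes at most 50 mm and 8.59 degrees, less where a joint would pass 70% of its speed; a pose out of reach is approached as far as the arm can. A call with a gripper value outside its range is refused whole. The fingers move at their own pace and stop on an object; the grip force is fixed at half the most. Time passes only in rows, so rows that repeat a pose let the fingers close. It gives the time, the measured TCP pose, the force and the opening at its end, in the units of the state.
- robot.get_state(): the state, without advancing time (a new reading comes with each control period).
- robot.capture(name): name is "scene" or "side" or "wrist"; returns a dict with "color" (384x512x3 uint8, blue, green, red), "fx", "fy", "cx", "cy" (pixels), "k1" (the pictures are not rectified: a ray, as slopes to the right and down, at radius r is drawn at 1 + k1 r^2 times it, then the intrinsics apply), "view" (4x4, takes a point from world to camera coordinates). Camera axes: x right, y up, looking along -z (the intrinsics and any distortion apply to the point x, -y, -z); pixel columns grow to the right and rows downward; lengths in mm; the calibration is good to about 2 mm. A picture is of the moment at which its call begins. There is no depth.
- robot.job_done(): hands the job in, once; it reports no verdict.
The state is a dict: "clock": time; "q": joint angles; "joint_velocities": joint speeds; "joint_torque": joint torques, N m; "tcp_pos": TCP position; "tool_rot": TCP orientation; "contact_force": force on the tool from outside, world axes, zero at the start; "moment": the same for the moment, N m; "gripper_width": opening from 0.0 (shut) to 1.0 (fully open).
Only numpy, scipy, OpenCV 4.12 (cv2) and the standard library are available. Lean on these libraries where they do the work, as an engineer would, in place of code of your own. Each camera call takes 0.05 s, during which the arm holds its last target.

## Task

Bring the next circuit board round: using one of the upright posts, push the rotary index table anticlockwise (seen from above) by one station, until the spring pawl drops behind the next tooth. Then bring the table back against the pawl by the post, hold it pressed there firmly with about 10 N for a second so that it is properly seated, and leave it there. Never push on the table harder than 20 N, do not touch the pawl or the stand, and leave the things lying around it where they are.

Things in the scene. Friction and masses are not known exactly. Their poses are not given: they have to be found in the camera images.
- stand: Dark steel foot (230 mm across, 36 mm high) of a bench-top rotary index table for circuit boards, fixed to the bench. Origin on the bench, under the table's axis; z up along the axis. It carries a spring pawl in the direction 45 deg anticlockwise (from above) from its x axis.
- pawl_mount (a point): Fixed point of the stand, 181 mm from the axis, 65 mm up: nominal top centre of the pawl's aluminium block (34 x 50 mm). A steel bar (top 57 mm up) runs from it inward to an free-turning upright 8 mm roller, its centre 135 mm from the axis when dropped. The block was clamped by hand up to 3.4 deg to either side of here, so where the table stops against the roller must be felt.
- turntable: The disc with all on it, aluminium, 260 mm across, top 56 mm and underside 40 mm above the bench. Its pose is that of the spindle: origin and axes as the stand's, it does not turn. Hub 48 mm across, pin up to 92 mm. Six stations with green boards screwed down (one empty), parts up to 67 mm above the bench and 103 mm from the axis. About 2 N of drag at a post; it stays where left.
- hub_top (a point): Top of the middle pin, on the axis, 92 mm above the bench. Six ratchet teeth on the rim reach 140 mm from the axis. Turned anticlockwise, a tooth's ramp lifts the roller over the last 22 deg (push at a post rises to some 7 to 11 N), then the roller drops behind the tooth's upright face and the push falls. Turned clockwise, that face stops hard on the roller: no way back.
- carousel (a joint): Angle of the disc, rad, growing anticlockwise from above. It stands against the pawl at about 0 at the present station and about 1.047 (60 deg) at the next, both shifted alike by the pawl's unknown clamping (up to 0.06). It starts at 0.08 to 0.22. Beyond the next station the following ramp begins at 1.62 to 1.74.
- pawl (a joint): Travel of the spring roller away from the axis, m: about 0 when dropped between teeth, about 0.009 on a tooth's crest. Its spring pushes with 7 N when dropped, about 12 N on a crest.
- post0 (a point): Centre of the top of push post 0: upright steel rod on the disc, 14 mm across, 45 mm tall, top 101 mm above the bench, 112 mm from the axis, at carousel angle + 30 deg from the stand's x axis. Six alike, 60 deg apart between the boards; any may be pushed. At least 30 mm free on both sides of it along the rim.
- post1 (a point): Centre of the top of push post 1: upright steel rod on the disc, 14 mm across, 45 mm tall, top 101 mm above the bench, 112 mm from the axis, at carousel angle + 90 deg from the stand's x axis. Six alike, 60 deg apart between the boards; any may be pushed. At least 30 mm free on both sides of it along the rim.
- post2 (a point): Centre of the top of push post 2: upright steel rod on the disc, 14 mm across, 45 mm tall, top 101 mm above the bench, 112 mm from the axis, at carousel angle + 150 deg from the stand's x axis. Six alike, 60 deg apart between the boards; any may be pushed. At least 30 mm free on both sides of it along the rim.
- post3 (a point): Centre of the top of push post 3: upright steel rod on the disc, 14 mm across, 45 mm tall, top 101 mm above the bench, 112 mm from the axis, at carousel angle + 210 deg from the stand's x axis. Six alike, 60 deg apart between the boards; any may be pushed. At least 30 mm free on both sides of it along the rim.
- post4 (a point): Centre of the top of push post 4: upright steel rod on the disc, 14 mm across, 45 mm tall, top 101 mm above the bench, 112 mm from the axis, at carousel angle + 270 deg from the stand's x axis. Six alike, 60 deg apart between the boards; any may be pushed. At least 30 mm free on both sides of it along the rim.
- post5 (a point): Centre of the top of push post 5: upright steel rod on the disc, 14 mm across, 45 mm tall, top 101 mm above the bench, 112 mm from the axis, at carousel angle + 330 deg from the stand's x axis. Six alike, 60 deg apart between the boards; any may be pushed. At least 30 mm free on both sides of it along the rim.
- paste_jar: White solder paste jar, 52 mm across, 45 mm high, standing beside the table; origin under its middle. Bystander.
- dispenser: White plastic dispenser bottle with a tapering nozzle, 56 mm across, 135 mm high, standing beside the table; origin under its middle. Bystander.
- screwdriver: Screwdriver with a red handle, 160 mm long, lying beside the table; origin under its middle. Bystander.
- heatsink: Finned aluminium heat sink, 50 x 50 x 27 mm, lying beside the table; origin under its middle. Bystander.

How it is judged (in metres and radians):
On the way, in this order (a step that is already met when the one before it is completed fails the run):
1. the table has been pushed on by one station and the pawl has dropped behind the next tooth (value of joint carousel between 0.9672 and 1.5472 rad and value of joint pawl below 0.002 m), for 0.1 s.
2. the table is held pressed back against the dropped pawl with at least 5 N at the pawl for 0.4 s (value of joint carousel between 0.9672 and 1.1272 rad and value of joint pawl below 0.002 m and contact force between stand and turntable above 5 N), for 0.4 s.
At the end, for the whole second after the job is handed in: The table is at rest one station on: within 0.08 rad (4.6 deg) of 1.047 rad, which covers wherever the pawl was clamped, with the pawl dropped (less than 2 mm travel) (value of joint carousel between 0.9672 and 1.1272 rad and value of joint pawl below 0.002 m and velocity of joint carousel between -0.02 and 0.02 rad/s); the robot touches nothing.
It fails at once if the robot pushes on the table with more than 20 N (contact force between any of the fingers, the arm and turntable above 20 N).
It fails at once if the robot touches the stand or its pawl with more than 2 N (contact force between any of the fingers, the arm and stand above 2 N).
It fails at once if the table is pushed beyond the next station onto the following ramp (value of joint carousel above 1.8 rad).
It fails at once if a bystander is moved by more than 15 mm (distance of any of paste_jar, dispenser, screwdriver, heatsink from where it was at the start of the episode above 0.015 m).
It also fails if it takes over 64 s, if anything falls off the work surface, if the arm or the gripper's body presses on something with over 40 N, if the wrist force passes 120 N, or if a joint passes its speed limit or range.

## Working session

There is one attempt and no reset: what is moved stays moved. The work goes in short steps, Python scripts to look and compute and a tool call to move; the robot and the scene stay as the last step left them, time stands still between calls to the robot, and variables do not carry over. Pictures are saved under pics/ and viewed, and the job is handed in when it is done.

Besides the shell and the picture viewer there is one more tool, called after ">>>" as a command line: name --argument value ..., lists and objects as JSON in quotes. arm_command: Moves the arm, as the interface text tells. Its arguments: {"type":"object","properties":{"targets":{"type":"array"}},"required":["targets"]}

```bash
mkdir -p pics; cat > h.py <<'E'
import numpy as np, cv2
from plant import robot
def cap(n,f):
    c=robot.capture(n); cv2.imwrite('pics/'+f,c['color']); return c
def ray(c,u,v):
    d=np.array([(u-c['cx'])/c['fx'],(v-c['cy'])/c['fy']]); s=d.copy()
    for _ in range(20): s=d/(1+c['k1']*(s@s))
    V=np.array(c['view']); R=V[:3,:3]; o=-R.T@V[:3,3]
    return o,R.T@np.array([s[0],-s[1],-1])
def onz(c,u,v,z):
    o,d=ray(c,u,v); return o+d*(z-o[2])/d[2]
def proj(c,p):
    V=np.array(c['view']); q=V[:3,:3]@np.asarray(p,float)+V[:3,3]
    s=np.array([q[0],-q[1]])/-q[2]; s=s*(1+c['k1']*(s@s))
    return np.array([c['fx']*s[0]+c['cx'],c['fy']*s[1]+c['cy']])
E
python3 - <<'E'
from h import *
import pickle
C={}
for n in ['scene','side','wrist']:
    C[n]=cap(n,n+'0.png'); V=np.array(C[n]['view']); print(n,-V[:3,:3].T@V[:3,3],C[n]['k1'],C[n]['fx'])
pickle.dump(C,open('c0.pkl','wb'))
s=robot.get_state(); print(s)
E
```

```text
scene [1058.686389   -155.3348842   704.73610131] -0.112788770299961 364.3763798184607
side [357.85836487 668.23287835 857.1956104 ] 0.0008290447994419839 472.5201948244065
wrist [ 288.69300804 -586.49957811  383.947289  ] -0.05926045891199228 278.03072728907
{'clock': 0.15, 'q': array([ 1.25009295,  0.32167759, -0.07009456,  1.45137835,  0.02260285,
        1.37084049, -0.05693737]), 'joint_velocities': array([-8.42531186e-04, -1.82289275e-03, -1.41922035e-03, -3.82201821e-03,
       -4.20746106e-04,  1.20678825e-03,  8.57498289e-07]), 'joint_torque': array([-9.30044298e-04, -4.91795111e+01, -4.05321317e-01, -3.12877429e+01,
       -6.40056375e-02,  4.05085122e-02,  1.00992513e-04]), 'tcp_pos': array([ 213.3992824 , -613.51913128,  221.70495118]), 'tool_rot': array([-2.55986570e+00,  1.81978624e+00,  2.01778603e-03]), 'contact_force': array([-0.02553723,  0.17981259, -0.83065894]), 'moment': array([-0.03307465,  0.00445062,  0.02647682]), 'gripper_width': 0.9979552374254607}
```

View pics/scene0.png

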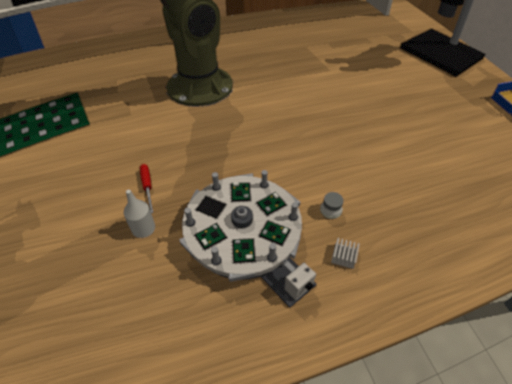

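View pics/side0.png

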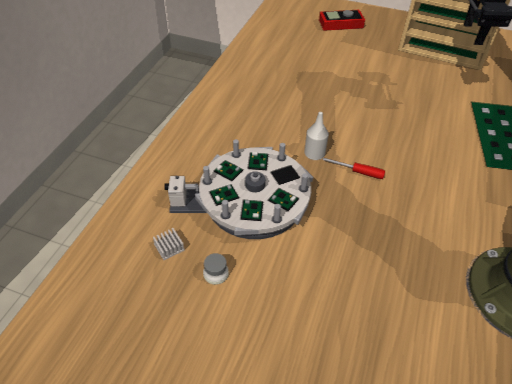

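View pics/wrist0.png

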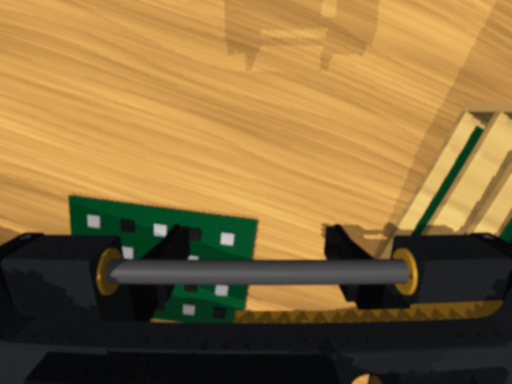

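The scene view shows the table with its hub at about (241,212), six posts around it, and the pawl block at about (300,280). The side view has the hub at about (256,178) and the block at (178,188). I'll zoom in to get precise post tops.

```bash
python3 - <<'E'
from h import *
for n,(x,y,w,h) in {'scene':(170,160,160,150),'side':(150,130,180,140)}.items():
    i=cv2.imread(f'pics/{n}0.png')[y:y+h,x:x+w]; i=cv2.resize(i,None,fx=4,fy=4,interpolation=cv2.INTER_CUBIC); cv2.imwrite(f'pics/{n}0z.png',i)
E
```

```text
(no output)
```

View pics/scene0z.png

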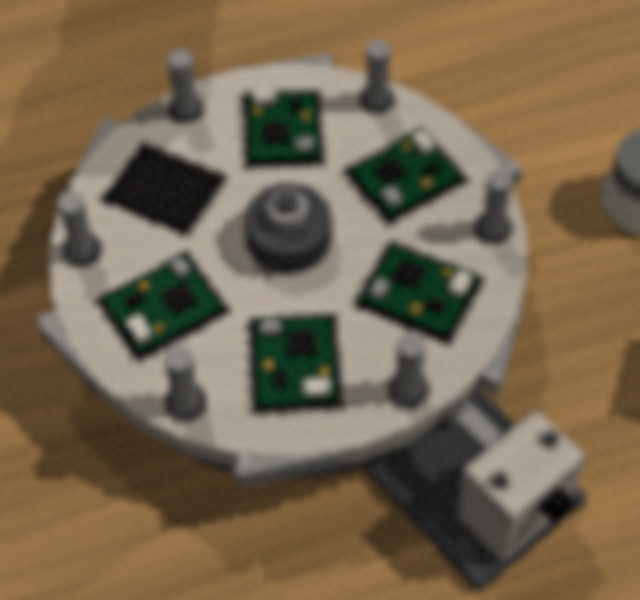

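View pics/side0z.png

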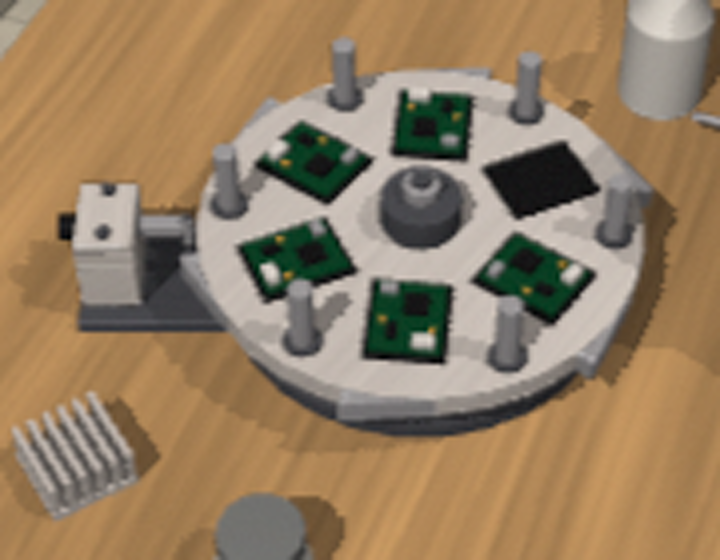

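```bash
cat > meas.py <<'E'
from h import *
import pickle
C=pickle.load(open('c0.pkl','rb'))
P={'scene':((170,160),[(180,58),(378,48),(499,178),(411,344),(179,357),(72,200)],(288,203),(525,450)),
'side':((150,130),[(344,46),(529,60),(620,187),(510,305),(300,288),(224,152)],(424,180),(108,216))}
for n,(o,ps,hub,bl) in P.items():
    c=C[n]; f=lambda p,z: onz(c,o[0]+(p[0]+.5)/4-.5,o[1]+(p[1]+.5)/4-.5,z)[:2]
    T=np.array([f(p,101) for p in ps]); ct=T.mean(0)
    print(n,'posts\n',T.round(1),'centre',ct.round(1),'hub',f(hub,92).round(1),'block',f(bl,65).round(1))
    d=T-ct; a=np.degrees(np.arctan2(d[:,1],d[:,0])); print(np.hypot(*d.T).round(1),a.round(1),(a%60).round(1))
    b=f(bl,65)-ct; print('block r',np.hypot(*b),'dir',np.degrees(np.arctan2(b[1],b[0])))
E
python3 meas.py
```

```text
scene posts
 [[ 504.3  -65.6]
 [ 532.3   42.5]
 [ 640.3   71.9]
 [ 720.5   -7. ]
 [ 692.1 -114.6]
 [ 583.5 -143.8]] centre [612.2 -36.1] hub [614.2 -36.2] block [774.5  33.7]
[111.8 112.  111.6 112.2 112.  111.5] [-164.7  135.5   75.4   15.1  -44.5 -104.9] [15.3 15.5 15.4 15.1 15.5 15.1]
block r 176.7022861216699 dir 23.256560472820325
side posts
 [[ 690.4 -113.4]
 [ 583.4 -142.2]
 [ 502.8  -60.9]
 [ 532.2   43.4]
 [ 639.8   72.5]
 [ 719.6   -5.6]] centre [611.4 -34.3] hub [609.6 -34.4] block [776.8  33.7]
[111.8 111.4 111.7 111.  110.6 112. ] [ -45.  -104.5 -166.3  135.5   75.1   14.9] [15.  15.5 13.7 15.5 15.1 14.9]
block r 178.89083333214862 dir 22.348190719666317
```

```bash
python3 - <<'E'
from h import *
import pickle
C=pickle.load(open('c0.pkl','rb'))
print('disp top',onz(C['scene'],128,193,135),onz(C['side'],320,112,135),'base',onz(C['scene'],143,235,0))
print('driver',onz(C['scene'],145,166,15),onz(C['scene'],150,205,5))
c=np.array([612,-35.])
for a in [15.3,195.3,255.3]:
    print(a,c+112*np.array([np.cos(np.radians(a)),np.sin(np.radians(a))]))
from scipy.spatial.transform import Rotation as R
s=robot.get_state();print(R.from_rotvec(s['tool_rot']).as_matrix().round(3))
E
```

```text
disp top [ 529.52929532 -252.92544878  135.        ] [ 523.81083437 -252.64194708  135.        ] base [ 543.52752134 -255.7280174     0.        ]
driver [ 338.22084688 -220.64172386   15.        ] [ 464.90095212 -226.98877123    5.        ]
15.3 [720.03043087  -5.4462184 ]
195.3 [503.96956913 -64.5537816 ]
255.3 [ 583.57911021 -143.33398831]
[[ 0.329 -0.944 -0.001]
 [-0.944 -0.329  0.001]
 [-0.002  0.    -1.   ]]
```

Axis at (612,-35), measured post radius 112 mm, which matches the spec. I'll use the post at 195.3° (504,-65) and straddle it with the jaws along the tangent: current jaw direction is -70.8°, needed is -74.7°.

>>> arm_command --targets '[{"dx": 0.05,"dy": 0.095,"dz": 0,"az": -0.068,"fingers": 0},{"dx": 0.29,"dy": 0.549,"dz": 0,"az": -0.068,"fingers": 0},{"dx": 0.29,"dy": 0.549,"dz": 0,"az": -0.068,"fingers": 0},{"dx": 0.29,"dy": 0.549,"dz": 0,"az": -0.068,"fingers": 0},{"dx": 0.29,"dy": 0.549,"dz": 0,"az": -0.068,"fingers": 0},{"dx": 0.29,"dy": 0.549,"dz": 0,"az": -0.068,"fingers": 0},{"dx": 0.29,"dy": 0.549,"dz": 0,"az": -0.068,"fingers": 0},{"dx": 0.29,"dy": 0.549,"dz": 0,"az": -0.068,"fingers": 0},{"dx": 0.29,"dy": 0.549,"dz": 0,"az": -0.068,"fingers": 0},{"dx": 0.29,"dy": 0.549,"dz": 0,"az": -0.068,"fingers": 0},{"dx": 0.29,"dy": 0.549,"dz": 0,"az": -0.068,"fingers": 0},{"dx": 0.29,"dy": 0.549,"dz": 0,"az": -0.068,"fingers": 0},{"dx": 0.29,"dy": 0.549,"dz": 0,"az": -0.068,"fingers": 0},{"dx": 0.29,"dy": 0.549,"dz": 0,"az": -0.068,"fingers": 0},{"dx": 0.29,"dy": 0.549,"dz": 0,"az": -0.068,"fingers": 0},{"dx": 0.29,"dy": 0.549,"dz": 0,"az": -0.068,"fingers": 0},{"dx": 0.29,"dy": 0.549,"dz": 0,"az": -0.068,"fingers": 0}]'

```text
invalid input at $.targets[0]: expected keys ax, ay, az, dx, dy, dz, fingers
```

```bash
python3 - <<'E'
from h import *
for n in ['wrist','scene']: 
  c=cap(n,n+'1.png')
  print(n,proj(c,(504,-64.6,101)))
s=robot.get_state();print({k:np.round(s[k],3) for k in ['clock','tcp_pos','tool_rot','contact_force','gripper_width','q']})
E
```

```text
wrist [119.86506402  52.23653026]
scene [215.03289915 173.91737066]
{'clock': np.float64(0.25), 'tcp_pos': array([ 213.49 , -613.679,  222.045]), 'tool_rot': array([-2.56e+00,  1.82e+00,  1.00e-03]), 'contact_force': array([-0.208,  0.534, -0.007]), 'gripper_width': np.float64(1.0), 'q': array([ 1.25 ,  0.321, -0.07 ,  1.451,  0.023,  1.371, -0.057])}
```

View pics/wrist1.png

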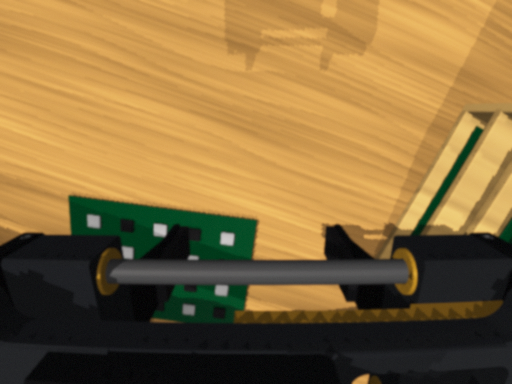

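View pics/scene1.png

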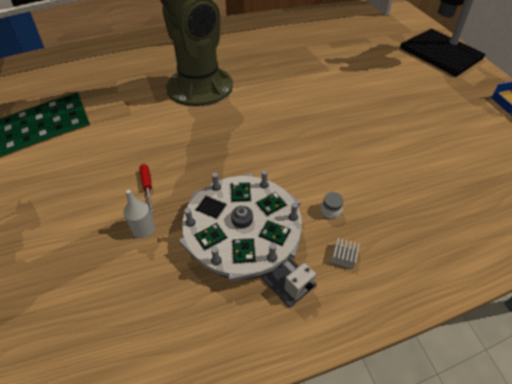

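Refused because every row needs all the keys. The pictures show nothing has moved: arm at start, table as before with its hub at (241,215).

>>> arm_command --targets '[{"ax": 0,"ay": 0,"dx": 0.05,"dy": 0.095,"dz": 0,"az": -0.068,"fingers": 0},{"ax": 0,"ay": 0,"dx": 0.29,"dy": 0.549,"dz": 0,"az": -0.068,"fingers": 0},{"ax": 0,"ay": 0,"dx": 0.29,"dy": 0.549,"dz": 0,"az": -0.068,"fingers": 0},{"ax": 0,"ay": 0,"dx": 0.29,"dy": 0.549,"dz": 0,"az": -0.068,"fingers": 0},{"ax": 0,"ay": 0,"dx": 0.29,"dy": 0.549,"dz": 0,"az": -0.068,"fingers": 0},{"ax": 0,"ay": 0,"dx": 0.29,"dy": 0.549,"dz": 0,"az": -0.068,"fingers": 0},{"ax": 0,"ay": 0,"dx": 0.29,"dy": 0.549,"dz": 0,"az": -0.068,"fingers": 0},{"ax": 0,"ay": 0,"dx": 0.29,"dy": 0.549,"dz": 0,"az": -0.068,"fingers": 0},{"ax": 0,"ay": 0,"dx": 0.29,"dy": 0.549,"dz": 0,"az": -0.068,"fingers": 0},{"ax": 0,"ay": 0,"dx": 0.29,"dy": 0.549,"dz": 0,"az": -0.068,"fingers": 0},{"ax": 0,"ay": 0,"dx": 0.29,"dy": 0.549,"dz": 0,"az": -0.068,"fingers": 0},{"ax": 0,"ay": 0,"dx": 0.29,"dy": 0.549,"dz": 0,"az": -0.068,"fingers": 0},{"ax": 0,"ay": 0,"dx": 0.29,"dy": 0.549,"dz": 0,"az": -0.068,"fingers": 0},{"ax": 0,"ay": 0,"dx": 0.29,"dy": 0.549,"dz": 0,"az": -0.068,"fingers": 0},{"ax": 0,"ay": 0,"dx": 0.29,"dy": 0.549,"dz": 0,"az": -0.068,"fingers": 0},{"ax": 0,"ay": 0,"dx": 0.29,"dy": 0.549,"dz": 0,"az": -0.068,"fingers": 0},{"ax": 0,"ay": 0,"dx": 0.29,"dy": 0.549,"dz": 0,"az": -0.068,"fingers": 0}]'

```text
clock: 1.95
tcp_pos: [503.1, -66.7, 222.5]
tool_rot: [2.494, -1.91, 0.0]
contact_force: [0.1, 0.1, 0.4]
gripper_width: 0.505
```

```bash
python3 - <<'E'
from h import *
for n in ['wrist','scene']: 
  c=cap(n,n+'2.png')
  print(n,proj(c,(504,-64.6,101)))
s=robot.get_state();print({k:np.round(s[k],3) for k in ['clock','tcp_pos','tool_rot','contact_force','gripper_width','q']})
E
```

```text
wrist [255.93988503 189.34435145]
scene [215.03289915 173.91737066]
{'clock': np.float64(2.05), 'tcp_pos': array([503.251, -66.169, 222.608]), 'tool_rot': array([ 2.495, -1.909,  0.   ]), 'contact_force': array([-0.657,  1.682, -0.737]), 'gripper_width': np.float64(0.5), 'q': array([ 0.663,  0.046, -0.597,  1.78 ,  0.027,  1.324, -1.247])}
```

View pics/wrist2.png

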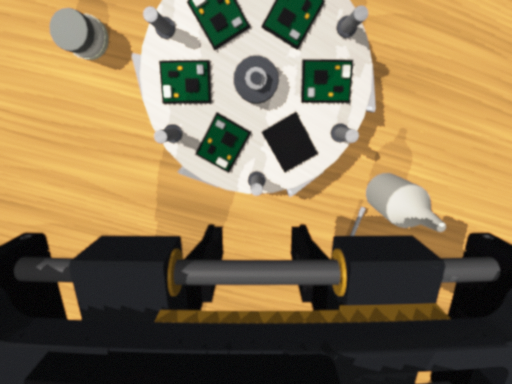

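View pics/scene2.png

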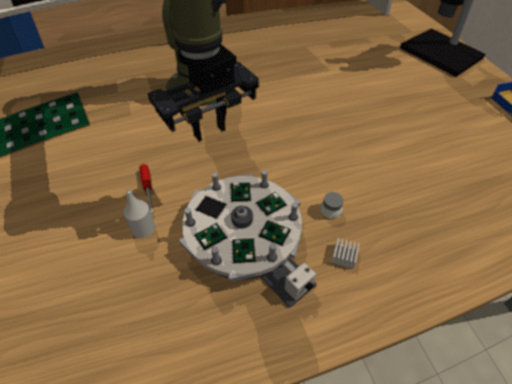

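The wrist view shows the chosen post top at (257,183), predicted at (256,189), and centred between the fingers (about 215 to 300). Descending around it.

>>> arm_command --targets '[{"ax": 0,"ay": 0,"az": 0,"dx": 0,"dy": 0,"dz": -0.04,"fingers": 0},{"ax": 0,"ay": 0,"az": 0,"dx": 0,"dy": 0,"dz": -0.08,"fingers": 0},{"ax": 0,"ay": 0,"az": 0,"dx": 0,"dy": 0,"dz": -0.11,"fingers": 0},{"ax": 0,"ay": 0,"az": 0,"dx": 0,"dy": 0,"dz": -0.13,"fingers": 0},{"ax": 0,"ay": 0,"az": 0,"dx": 0,"dy": 0,"dz": -0.144,"fingers": 0},{"ax": 0,"ay": 0,"az": 0,"dx": 0,"dy": 0,"dz": -0.144,"fingers": 0},{"ax": 0,"ay": 0,"az": 0,"dx": 0,"dy": 0,"dz": -0.144,"fingers": 0}]'

```text
clock: 2.75
tcp_pos: [504.1, -65.2, 79.3]
tool_rot: [-2.496, 1.907, -0.001]
contact_force: [1.0, 1.4, 0.5]
gripper_width: 0.499
```

```bash
python3 - <<'E'
from h import *
for n in ['wrist','side']: 
  c=cap(n,n+'3.png')
s=robot.get_state();print({k:np.round(s[k],3) for k in ['clock','tcp_pos','tool_rot','contact_force','gripper_width','q']})
i=cv2.imread('pics/side3.png')[110:270,150:350];cv2.imwrite('pics/side3z.png',cv2.resize(i,None,fx=3.5,fy=3.5,interpolation=2))
E
```

```text
{'clock': np.float64(2.85), 'tcp_pos': array([504.73 , -65.206,  80.   ]), 'tool_rot': array([-2.496,  1.906, -0.004]), 'contact_force': array([ 0.224,  0.151, -0.277]), 'gripper_width': np.float64(0.5), 'q': array([ 0.63 ,  0.188, -0.599,  1.948,  0.123,  1.039, -1.328])}
```

View pics/wrist3.png

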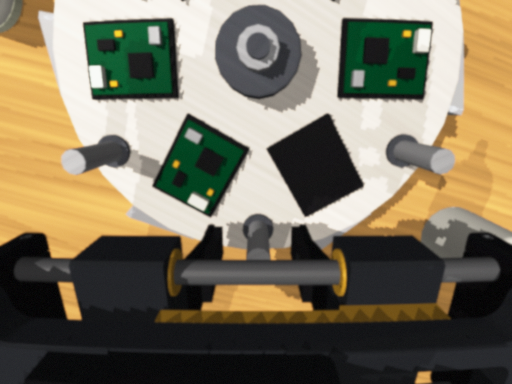

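View pics/side3z.png

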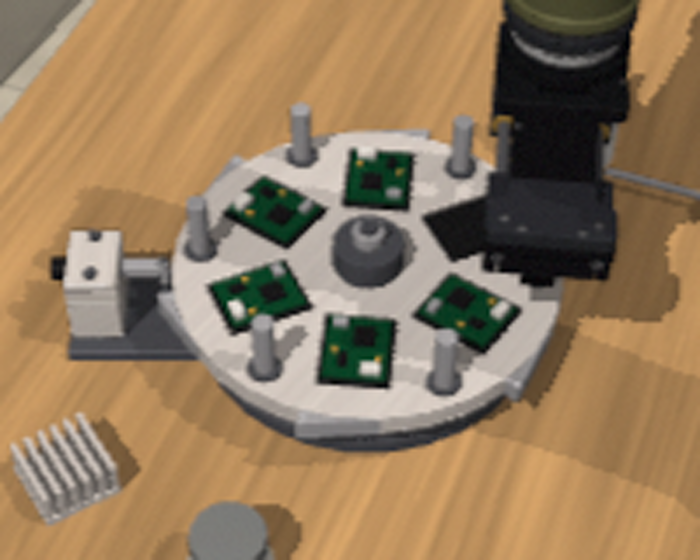

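The post sits centrally between the fingers in the wrist view, at (257,235). Next I'll tabulate the arc around the axis.

```bash
cat > arc.py <<'E'
import sys,numpy as np
a0=float(sys.argv[1]); 
for t in sys.argv[2:]:
    t=float(t); a,b=np.radians(a0),np.radians(a0+t)
    print('{"ax":0,"ay":0,"az":%.4f,"dx":%.4f,"dy":%.4f,"dz":0,"fingers":0}'%(b-a,.112*(np.cos(b)-np.cos(a)),.112*(np.sin(b)-np.sin(a))),end=', ')
print()
E
python3 arc.py 195.3 2 3.5 5 5.5 6 6.5 7 7.5 8 8.5 9 10 11 12 13 14 15 16 17 18
python3 arc.py 213.3 1 2 3 4 5 6 7 8 9 10 11 12 13 14 15 16
```

```text
{"ax":0,"ay":0,"az":0.0349,"dx":0.0011,"dy":-0.0038,"dz":0,"fingers":0}, {"ax":0,"ay":0,"az":0.0611,"dx":0.0020,"dy":-0.0065,"dz":0,"fingers":0}, {"ax":0,"ay":0,"az":0.0873,"dx":0.0030,"dy":-0.0093,"dz":0,"fingers":0}, {"ax":0,"ay":0,"az":0.0960,"dx":0.0033,"dy":-0.0102,"dz":0,"fingers":0}, {"ax":0,"ay":0,"az":0.1047,"dx":0.0037,"dy":-0.0111,"dz":0,"fingers":0}, {"ax":0,"ay":0,"az":0.1134,"dx":0.0040,"dy":-0.0120,"dz":0,"fingers":0}, {"ax":0,"ay":0,"az":0.1222,"dx":0.0044,"dy":-0.0129,"dz":0,"fingers":0}, {"ax":0,"ay":0,"az":0.1309,"dx":0.0048,"dy":-0.0138,"dz":0,"fingers":0}, {"ax":0,"ay":0,"az":0.1396,"dx":0.0052,"dy":-0.0147,"dz":0,"fingers":0}, {"ax":0,"ay":0,"az":0.1484,"dx":0.0056,"dy":-0.0156,"dz":0,"fingers":0}, {"ax":0,"ay":0,"az":0.1571,"dx":0.0060,"dy":-0.0165,"dz":0,"fingers":0}, {"ax":0,"ay":0,"az":0.1745,"dx":0.0068,"dy":-0.0183,"dz":0,"fingers":0}, {"ax":0,"ay":0,"az":0.1920,"dx":0.0076,"dy":-0.0201,"dz":0,"fingers":0}, {"ax":0,"ay":0,"az":0.2094,"dx":0.0085,"dy":-0.0218,"dz":0,"fingers":0}, {"ax":0,"ay":0,"az":0.2269,"dx":0.0094,"dy":-0.0235,"dz":0,"fingers":0}, {"ax"
[... 828 characters left out ...]
x":0.0082,"dy":-0.0109,"dz":0,"fingers":0}, {"ax":0,"ay":0,"az":0.1396,"dx":0.0095,"dy":-0.0124,"dz":0,"fingers":0}, {"ax":0,"ay":0,"az":0.1571,"dx":0.0108,"dy":-0.0139,"dz":0,"fingers":0}, {"ax":0,"ay":0,"az":0.1745,"dx":0.0121,"dy":-0.0153,"dz":0,"fingers":0}, {"ax":0,"ay":0,"az":0.1920,"dx":0.0135,"dy":-0.0167,"dz":0,"fingers":0}, {"ax":0,"ay":0,"az":0.2094,"dx":0.0148,"dy":-0.0181,"dz":0,"fingers":0}, {"ax":0,"ay":0,"az":0.2269,"dx":0.0162,"dy":-0.0195,"dz":0,"fingers":0}, {"ax":0,"ay":0,"az":0.2443,"dx":0.0177,"dy":-0.0208,"dz":0,"fingers":0}, {"ax":0,"ay":0,"az":0.2618,"dx":0.0191,"dy":-0.0221,"dz":0,"fingers":0}, {"ax":0,"ay":0,"az":0.2793,"dx":0.0206,"dy":-0.0234,"dz":0,"fingers":0},
```

>>> arm_command --targets '[{"ax": 0,"ay": 0,"az": 0.035,"dx": 0.0011,"dy": -0.0038,"dz": 0,"fingers": 0},{"ax": 0,"ay": 0,"az": 0.061,"dx": 0.002,"dy": -0.0065,"dz": 0,"fingers": 0},{"ax": 0,"ay": 0,"az": 0.087,"dx": 0.003,"dy": -0.0093,"dz": 0,"fingers": 0},{"ax": 0,"ay": 0,"az": 0.096,"dx": 0.0033,"dy": -0.0102,"dz": 0,"fingers": 0},{"ax": 0,"ay": 0,"az": 0.105,"dx": 0.0037,"dy": -0.0111,"dz": 0,"fingers": 0},{"ax": 0,"ay": 0,"az": 0.113,"dx": 0.004,"dy": -0.012,"dz": 0,"fingers": 0},{"ax": 0,"ay": 0,"az": 0.122,"dx": 0.0044,"dy": -0.0129,"dz": 0,"fingers": 0},{"ax": 0,"ay": 0,"az": 0.131,"dx": 0.0048,"dy": -0.0138,"dz": 0,"fingers": 0},{"ax": 0,"ay": 0,"az": 0.14,"dx": 0.0052,"dy": -0.0147,"dz": 0,"fingers": 0},{"ax": 0,"ay": 0,"az": 0.148,"dx": 0.0056,"dy": -0.0156,"dz": 0,"fingers": 0},{"ax": 0,"ay": 0,"az": 0.157,"dx": 0.006,"dy": -0.0165,"dz": 0,"fingers": 0},{"ax": 0,"ay": 0,"az": 0.1745,"dx": 0.0068,"dy": -0.0183,"dz": 0,"fingers": 0},{"ax": 0,"ay": 0,"az": 0.192,"dx": 0.0076,"dy": -0.0201,"dz": 0,"fingers": 0}]'

```text
clock: 4.15
tcp_pos: [511.1, -84.8, 78.5]
tool_rot: [-2.67, 1.656, 0.001]
contact_force: [-0.4, 1.9, -0.3]
gripper_width: 0.499
```

```bash
python3 - <<'E'
from h import *
for n in ['wrist']: 
  c=cap(n,n+'4.png')
s=robot.get_state();print({k:np.round(s[k],3) for k in ['clock','tcp_pos','tool_rot','contact_force','gripper_width','q']})
E
python3 arc.py 206.3 1 2 3 4 5 6 7 8 9 10 11 12 13 14 15 16 17 18 19 20
```

```text
{'clock': np.float64(4.2), 'tcp_pos': array([511.315, -85.475,  78.575]), 'tool_rot': array([ 2.67 , -1.655,  0.   ]), 'contact_force': array([-0.922,  0.996,  0.504]), 'gripper_width': np.float64(0.5), 'q': array([ 0.666,  0.214, -0.604,  1.925,  0.141,  1.044, -1.108])}
{"ax":0,"ay":0,"az":0.0175,"dx":0.0009,"dy":-0.0017,"dz":0,"fingers":0}, {"ax":0,"ay":0,"az":0.0349,"dx":0.0018,"dy":-0.0035,"dz":0,"fingers":0}, {"ax":0,"ay":0,"az":0.0524,"dx":0.0027,"dy":-0.0052,"dz":0,"fingers":0}, {"ax":0,"ay":0,"az":0.0698,"dx":0.0037,"dy":-0.0069,"dz":0,"fingers":0}, {"ax":0,"ay":0,"az":0.0873,"dx":0.0047,"dy":-0.0086,"dz":0,"fingers":0}, {"ax":0,"ay":0,"az":0.1047,"dx":0.0057,"dy":-0.0102,"dz":0,"fingers":0}, {"ax":0,"ay":0,"az":0.1222,"dx":0.0068,"dy":-0.0119,"dz":0,"fingers":0}, {"ax":0,"ay":0,"az":0.1396,"dx":0.0079,"dy":-0.0135,"dz":0,"fingers":0}, {"ax":0,"ay":0,"az":0.1571,"dx":0.0090,"dy":-0.0151,"dz":0,"fingers":0}, {"ax":0,"ay":0,"az":0.1745,"dx":0.0101,"dy":-0.0167,"dz":0,"fingers":0}, {"ax":0,"ay":0,"az":0.1920,"dx":0.0113,"dy":-0.0182,"dz":0,"fingers":0}, {"ax":0,"ay":0,"az":0.2094,"dx":0.0125,"dy":-0.0198,"dz":0,"fingers":0}, {"ax":0,"ay":0,"az":0.2269,"dx":0.0137,"dy":-0.0213,"dz":0,"fingers":0}, {"ax":0,"ay":0,"az":0.2443,"dx":0.0150,"dy":-0.0228,"dz":0,"fingers":0}, {"ax":0,"ay":0,"az":0.2618,"dx":0.0163,"dy":-0.0243,"dz":0,"fingers":0}, {"ax":0,"ay":0,"az":0.2793,"dx":0.0176,"dy":-0.0258,"dz":0,"fingers":0}, {"ax":0,"ay":0,"az":0.2967,"dx":0.0189,"dy":-0.0272,"dz":0,"fingers":0}, {"ax":0,"ay":0,"az":0.3142,"dx":0.0202,"dy":-0.0286,"dz":0,"fingers":0}, {"ax":0,"ay":0,"az":0.3316,"dx":0.0216,"dy":-0.0300,"dz":0,"fingers":0}, {"ax":0,"ay":0,"az":0.3491,"dx":0.0230,"dy":-0.0313,"dz":0,"fingers":0},
```

View pics/wrist4.png

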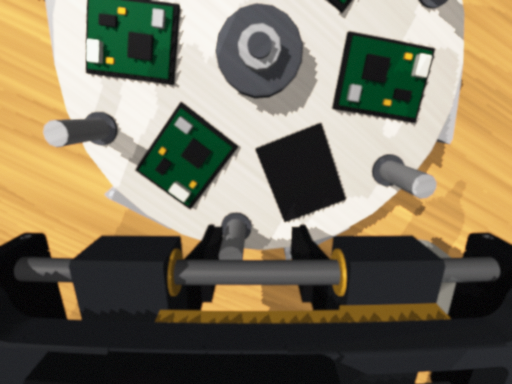

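The post, at (235,232), now lies against the left (rear) finger, and the force is about 2 N as expected. Continuing up to the ramp.

>>> arm_command --targets '[{"ax": 0,"ay": 0,"az": 0.0175,"dx": 0.0009,"dy": -0.0017,"dz": 0,"fingers": 0},{"ax": 0,"ay": 0,"az": 0.0349,"dx": 0.0018,"dy": -0.0035,"dz": 0,"fingers": 0},{"ax": 0,"ay": 0,"az": 0.0524,"dx": 0.0027,"dy": -0.0052,"dz": 0,"fingers": 0},{"ax": 0,"ay": 0,"az": 0.0698,"dx": 0.0037,"dy": -0.0069,"dz": 0,"fingers": 0},{"ax": 0,"ay": 0,"az": 0.0873,"dx": 0.0047,"dy": -0.0086,"dz": 0,"fingers": 0},{"ax": 0,"ay": 0,"az": 0.1047,"dx": 0.0057,"dy": -0.0102,"dz": 0,"fingers": 0},{"ax": 0,"ay": 0,"az": 0.1222,"dx": 0.0068,"dy": -0.0119,"dz": 0,"fingers": 0},{"ax": 0,"ay": 0,"az": 0.1396,"dx": 0.0079,"dy": -0.0135,"dz": 0,"fingers": 0},{"ax": 0,"ay": 0,"az": 0.1571,"dx": 0.009,"dy": -0.0151,"dz": 0,"fingers": 0},{"ax": 0,"ay": 0,"az": 0.1745,"dx": 0.0101,"dy": -0.0167,"dz": 0,"fingers": 0},{"ax": 0,"ay": 0,"az": 0.192,"dx": 0.0113,"dy": -0.0182,"dz": 0,"fingers": 0},{"ax": 0,"ay": 0,"az": 0.2094,"dx": 0.0125,"dy": -0.0198,"dz": 0,"fingers": 0},{"ax": 0,"ay": 0,"az": 0.2269,"dx": 0.0137,"dy": -0.0213,"dz": 0,"fingers": 0},{"ax": 0,"ay": 0,"az": 0.2443,"dx": 0.015,"dy": -0.0228,"dz": 0,"fingers": 0},{"ax": 0,"ay": 0,"az": 0.2618,"dx": 0.0163,"dy": -0.0243,"dz": 0,"fingers": 0},{"ax": 0,"ay": 0,"az": 0.2793,"dx": 0.0176,"dy": -0.0258,"dz": 0,"fingers": 0},{"ax": 0,"ay": 0,"az": 0.2967,"dx": 0.0189,"dy": -0.0272,"dz": 0,"fingers": 0},{"ax": 0,"ay": 0,"az": 0.3142,"dx": 0.0202,"dy": -0.0286,"dz": 0,"fingers": 0}]'

```text
clock: 6.0
tcp_pos: [531.3, -113.9, 78.6]
tool_rot: [2.896, -1.218, -0.0]
contact_force: [-1.5, 1.9, 0.9]
gripper_width: 0.505
```

```bash
python3 arc.py 224.3 1 2 3 4 5 6 7 8 9 10 11 12 13 14 15 16 
```

```text
{"ax":0,"ay":0,"az":0.0175,"dx":0.0014,"dy":-0.0014,"dz":0,"fingers":0}, {"ax":0,"ay":0,"az":0.0349,"dx":0.0028,"dy":-0.0027,"dz":0,"fingers":0}, {"ax":0,"ay":0,"az":0.0524,"dx":0.0042,"dy":-0.0041,"dz":0,"fingers":0}, {"ax":0,"ay":0,"az":0.0698,"dx":0.0057,"dy":-0.0054,"dz":0,"fingers":0}, {"ax":0,"ay":0,"az":0.0873,"dx":0.0071,"dy":-0.0067,"dz":0,"fingers":0}, {"ax":0,"ay":0,"az":0.1047,"dx":0.0086,"dy":-0.0080,"dz":0,"fingers":0}, {"ax":0,"ay":0,"az":0.1222,"dx":0.0101,"dy":-0.0092,"dz":0,"fingers":0}, {"ax":0,"ay":0,"az":0.1396,"dx":0.0117,"dy":-0.0104,"dz":0,"fingers":0}, {"ax":0,"ay":0,"az":0.1571,"dx":0.0132,"dy":-0.0116,"dz":0,"fingers":0}, {"ax":0,"ay":0,"az":0.1745,"dx":0.0148,"dy":-0.0127,"dz":0,"fingers":0}, {"ax":0,"ay":0,"az":0.1920,"dx":0.0164,"dy":-0.0139,"dz":0,"fingers":0}, {"ax":0,"ay":0,"az":0.2094,"dx":0.0180,"dy":-0.0150,"dz":0,"fingers":0}, {"ax":0,"ay":0,"az":0.2269,"dx":0.0197,"dy":-0.0160,"dz":0,"fingers":0}, {"ax":0,"ay":0,"az":0.2443,"dx":0.0213,"dy":-0.0171,"dz":0,"fingers":0}, {"ax":0,"ay":0,"az":0.2618,"dx":0.0230,"dy":-0.0181,"dz":0,"fingers":0}, {"ax":0,"ay":0,"az":0.2793,"dx":0.0247,"dy":-0.0191,"dz":0,"fingers":0},
```

>>> arm_command --targets '[{"ax": 0,"ay": 0,"az": 0.0175,"dx": 0.0014,"dy": -0.0014,"dz": 0,"fingers": 0},{"ax": 0,"ay": 0,"az": 0.0349,"dx": 0.0028,"dy": -0.0027,"dz": 0,"fingers": 0},{"ax": 0,"ay": 0,"az": 0.0524,"dx": 0.0042,"dy": -0.0041,"dz": 0,"fingers": 0},{"ax": 0,"ay": 0,"az": 0.0698,"dx": 0.0057,"dy": -0.0054,"dz": 0,"fingers": 0},{"ax": 0,"ay": 0,"az": 0.0873,"dx": 0.0071,"dy": -0.0067,"dz": 0,"fingers": 0},{"ax": 0,"ay": 0,"az": 0.1047,"dx": 0.0086,"dy": -0.008,"dz": 0,"fingers": 0},{"ax": 0,"ay": 0,"az": 0.1222,"dx": 0.0101,"dy": -0.0092,"dz": 0,"fingers": 0},{"ax": 0,"ay": 0,"az": 0.1396,"dx": 0.0117,"dy": -0.0104,"dz": 0,"fingers": 0},{"ax": 0,"ay": 0,"az": 0.1571,"dx": 0.0132,"dy": -0.0116,"dz": 0,"fingers": 0},{"ax": 0,"ay": 0,"az": 0.1745,"dx": 0.0148,"dy": -0.0127,"dz": 0,"fingers": 0},{"ax": 0,"ay": 0,"az": 0.192,"dx": 0.0164,"dy": -0.0139,"dz": 0,"fingers": 0},{"ax": 0,"ay": 0,"az": 0.2094,"dx": 0.018,"dy": -0.015,"dz": 0,"fingers": 0},{"ax": 0,"ay": 0,"az": 0.2269,"dx": 0.0197,"dy": -0.016,"dz": 0,"fingers": 0}]'

```text
clock: 7.3
tcp_pos: [550.6, -129.6, 78.5]
tool_rot: [3.015, -0.882, -0.002]
contact_force: [-4.1, 1.3, 2.4]
gripper_width: 0.496
```

```bash
python3 arc.py 237.3 0.5 1 1.5 2 2.5 3 3.5 4 4.5 5 5.5 6 6.5 7 7.5 8 8.5 9 9.5 10; python3 arc.py 247.3 0.5 1 1.5 2 2.5 3 3.5 4 4.5 5 5.5 6 6.5 7 7.5 8 8.5 9 9.5 10  
```

```text
{"ax":0,"ay":0,"az":0.0087,"dx":0.0008,"dy":-0.0005,"dz":0,"fingers":0}, {"ax":0,"ay":0,"az":0.0175,"dx":0.0017,"dy":-0.0010,"dz":0,"fingers":0}, {"ax":0,"ay":0,"az":0.0262,"dx":0.0025,"dy":-0.0016,"dz":0,"fingers":0}, {"ax":0,"ay":0,"az":0.0349,"dx":0.0033,"dy":-0.0021,"dz":0,"fingers":0}, {"ax":0,"ay":0,"az":0.0436,"dx":0.0042,"dy":-0.0025,"dz":0,"fingers":0}, {"ax":0,"ay":0,"az":0.0524,"dx":0.0050,"dy":-0.0030,"dz":0,"fingers":0}, {"ax":0,"ay":0,"az":0.0611,"dx":0.0059,"dy":-0.0035,"dz":0,"fingers":0}, {"ax":0,"ay":0,"az":0.0698,"dx":0.0067,"dy":-0.0040,"dz":0,"fingers":0}, {"ax":0,"ay":0,"az":0.0785,"dx":0.0076,"dy":-0.0045,"dz":0,"fingers":0}, {"ax":0,"ay":0,"az":0.0873,"dx":0.0084,"dy":-0.0049,"dz":0,"fingers":0}, {"ax":0,"ay":0,"az":0.0960,"dx":0.0093,"dy":-0.0054,"dz":0,"fingers":0}, {"ax":0,"ay":0,"az":0.1047,"dx":0.0102,"dy":-0.0058,"dz":0,"fingers":0}, {"ax":0,"ay":0,"az":0.1134,"dx":0.0111,"dy":-0.0062,"dz":0,"fingers":0}, {"ax":0,"ay":0,"az":0.1222,"dx":0.0119,"dy":-0.0067,"dz":0,"fingers":0}, {"ax":0,"ay":0,"az":0.1309,"dx":0.0128,"dy":-0.0071,"dz":0,"fingers":0}, {"ax"
[... 1120 characters left out ...]
x":0.0101,"dy":-0.0037,"dz":0,"fingers":0}, {"ax":0,"ay":0,"az":0.1047,"dx":0.0110,"dy":-0.0040,"dz":0,"fingers":0}, {"ax":0,"ay":0,"az":0.1134,"dx":0.0120,"dy":-0.0042,"dz":0,"fingers":0}, {"ax":0,"ay":0,"az":0.1222,"dx":0.0129,"dy":-0.0045,"dz":0,"fingers":0}, {"ax":0,"ay":0,"az":0.1309,"dx":0.0139,"dy":-0.0048,"dz":0,"fingers":0}, {"ax":0,"ay":0,"az":0.1396,"dx":0.0148,"dy":-0.0050,"dz":0,"fingers":0}, {"ax":0,"ay":0,"az":0.1484,"dx":0.0157,"dy":-0.0053,"dz":0,"fingers":0}, {"ax":0,"ay":0,"az":0.1571,"dx":0.0167,"dy":-0.0055,"dz":0,"fingers":0}, {"ax":0,"ay":0,"az":0.1658,"dx":0.0176,"dy":-0.0057,"dz":0,"fingers":0}, {"ax":0,"ay":0,"az":0.1745,"dx":0.0186,"dy":-0.0059,"dz":0,"fingers":0},
```

The force has risen to about 4 N, so the ramp has begun. Slower from here.

>>> arm_command --targets '[{"ax": 0,"ay": 0,"az": 0.0087,"dx": 0.0008,"dy": -0.0005,"dz": 0,"fingers": 0},{"ax": 0,"ay": 0,"az": 0.0175,"dx": 0.0017,"dy": -0.001,"dz": 0,"fingers": 0},{"ax": 0,"ay": 0,"az": 0.0262,"dx": 0.0025,"dy": -0.0016,"dz": 0,"fingers": 0},{"ax": 0,"ay": 0,"az": 0.0349,"dx": 0.0033,"dy": -0.0021,"dz": 0,"fingers": 0},{"ax": 0,"ay": 0,"az": 0.0436,"dx": 0.0042,"dy": -0.0025,"dz": 0,"fingers": 0},{"ax": 0,"ay": 0,"az": 0.0524,"dx": 0.005,"dy": -0.003,"dz": 0,"fingers": 0},{"ax": 0,"ay": 0,"az": 0.0611,"dx": 0.0059,"dy": -0.0035,"dz": 0,"fingers": 0},{"ax": 0,"ay": 0,"az": 0.0698,"dx": 0.0067,"dy": -0.004,"dz": 0,"fingers": 0},{"ax": 0,"ay": 0,"az": 0.0785,"dx": 0.0076,"dy": -0.0045,"dz": 0,"fingers": 0},{"ax": 0,"ay": 0,"az": 0.0873,"dx": 0.0084,"dy": -0.0049,"dz": 0,"fingers": 0},{"ax": 0,"ay": 0,"az": 0.096,"dx": 0.0093,"dy": -0.0054,"dz": 0,"fingers": 0},{"ax": 0,"ay": 0,"az": 0.1047,"dx": 0.0102,"dy": -0.0058,"dz": 0,"fingers": 0},{"ax": 0,"ay": 0,"az": 0.1134,"dx": 0.0111,"dy": -0.0062,"dz": 0,"fingers": 0},{"ax": 0,"ay": 0,"az": 0.1222,"dx": 0.0119,"dy": -0.0067,"dz": 0,"fingers": 0},{"ax": 0,"ay": 0,"az": 0.1309,"dx": 0.0128,"dy": -0.0071,"dz": 0,"fingers": 0},{"ax": 0,"ay": 0,"az": 0.1396,"dx": 0.0137,"dy": -0.0075,"dz": 0,"fingers": 0},{"ax": 0,"ay": 0,"az": 0.1484,"dx": 0.0146,"dy": -0.0079,"dz": 0,"fingers": 0},{"ax": 0,"ay": 0,"az": 0.1571,"dx": 0.0155,"dy": -0.0083,"dz": 0,"fingers": 0},{"ax": 0,"ay": 0,"az": 0.1658,"dx": 0.0164,"dy": -0.0087,"dz": 0,"fingers": 0},{"ax": 0,"ay": 0,"az": 0.1745,"dx": 0.0173,"dy": -0.0091,"dz": 0,"fingers": 0}]'

```text
clock: 9.3
tcp_pos: [566.8, -138.1, 78.4]
tool_rot: [3.08, -0.617, -0.006]
contact_force: [-8.2, 2.5, 4.9]
gripper_width: 0.501
```

Tangential is about 8.6 N, total about 10 N, which is within the expected band. Continuing.

>>> arm_command --targets '[{"ax": 0,"ay": 0,"az": 0.0087,"dx": 0.0009,"dy": -0.0004,"dz": 0,"fingers": 0},{"ax": 0,"ay": 0,"az": 0.0175,"dx": 0.0018,"dy": -0.0007,"dz": 0,"fingers": 0},{"ax": 0,"ay": 0,"az": 0.0262,"dx": 0.0027,"dy": -0.0011,"dz": 0,"fingers": 0},{"ax": 0,"ay": 0,"az": 0.0349,"dx": 0.0036,"dy": -0.0014,"dz": 0,"fingers": 0},{"ax": 0,"ay": 0,"az": 0.0436,"dx": 0.0045,"dy": -0.0018,"dz": 0,"fingers": 0},{"ax": 0,"ay": 0,"az": 0.0524,"dx": 0.0055,"dy": -0.0021,"dz": 0,"fingers": 0},{"ax": 0,"ay": 0,"az": 0.0611,"dx": 0.0064,"dy": -0.0024,"dz": 0,"fingers": 0},{"ax": 0,"ay": 0,"az": 0.0698,"dx": 0.0073,"dy": -0.0028,"dz": 0,"fingers": 0},{"ax": 0,"ay": 0,"az": 0.0785,"dx": 0.0082,"dy": -0.0031,"dz": 0,"fingers": 0},{"ax": 0,"ay": 0,"az": 0.0873,"dx": 0.0092,"dy": -0.0034,"dz": 0,"fingers": 0}]'

```text
clock: 10.3
tcp_pos: [575.2, -141.2, 78.3]
tool_rot: [-3.104, 0.482, 0.009]
contact_force: [-9.2, 2.6, 5.7]
gripper_width: 0.503
```

```bash
python3 arc.py 252.3 0.5 1 1.5 2 2.5 3 3.5 4 4.5 5 5.5 6 6.5 7 7.5 8 8.5 9 9.5 10
```

```text
{"ax":0,"ay":0,"az":0.0087,"dx":0.0009,"dy":-0.0003,"dz":0,"fingers":0}, {"ax":0,"ay":0,"az":0.0175,"dx":0.0019,"dy":-0.0006,"dz":0,"fingers":0}, {"ax":0,"ay":0,"az":0.0262,"dx":0.0028,"dy":-0.0009,"dz":0,"fingers":0}, {"ax":0,"ay":0,"az":0.0349,"dx":0.0037,"dy":-0.0011,"dz":0,"fingers":0}, {"ax":0,"ay":0,"az":0.0436,"dx":0.0047,"dy":-0.0014,"dz":0,"fingers":0}, {"ax":0,"ay":0,"az":0.0524,"dx":0.0056,"dy":-0.0016,"dz":0,"fingers":0}, {"ax":0,"ay":0,"az":0.0611,"dx":0.0066,"dy":-0.0019,"dz":0,"fingers":0}, {"ax":0,"ay":0,"az":0.0698,"dx":0.0075,"dy":-0.0021,"dz":0,"fingers":0}, {"ax":0,"ay":0,"az":0.0785,"dx":0.0085,"dy":-0.0023,"dz":0,"fingers":0}, {"ax":0,"ay":0,"az":0.0873,"dx":0.0094,"dy":-0.0026,"dz":0,"fingers":0}, {"ax":0,"ay":0,"az":0.0960,"dx":0.0104,"dy":-0.0028,"dz":0,"fingers":0}, {"ax":0,"ay":0,"az":0.1047,"dx":0.0113,"dy":-0.0030,"dz":0,"fingers":0}, {"ax":0,"ay":0,"az":0.1134,"dx":0.0123,"dy":-0.0032,"dz":0,"fingers":0}, {"ax":0,"ay":0,"az":0.1222,"dx":0.0133,"dy":-0.0034,"dz":0,"fingers":0}, {"ax":0,"ay":0,"az":0.1309,"dx":0.0142,"dy":-0.0035,"dz":0,"fingers":0}, {"ax":0,"ay":0,"az":0.1396,"dx":0.0152,"dy":-0.0037,"dz":0,"fingers":0}, {"ax":0,"ay":0,"az":0.1484,"dx":0.0161,"dy":-0.0039,"dz":0,"fingers":0}, {"ax":0,"ay":0,"az":0.1571,"dx":0.0171,"dy":-0.0040,"dz":0,"fingers":0}, {"ax":0,"ay":0,"az":0.1658,"dx":0.0181,"dy":-0.0042,"dz":0,"fingers":0}, {"ax":0,"ay":0,"az":0.1745,"dx":0.0190,"dy":-0.0043,"dz":0,"fingers":0},
```

>>> arm_command --targets '[{"ax": 0,"ay": 0,"az": 0.0087,"dx": 0.0009,"dy": -0.0003,"dz": 0,"fingers": 0},{"ax": 0,"ay": 0,"az": 0.0175,"dx": 0.0019,"dy": -0.0006,"dz": 0,"fingers": 0},{"ax": 0,"ay": 0,"az": 0.0262,"dx": 0.0028,"dy": -0.0009,"dz": 0,"fingers": 0},{"ax": 0,"ay": 0,"az": 0.0349,"dx": 0.0037,"dy": -0.0011,"dz": 0,"fingers": 0},{"ax": 0,"ay": 0,"az": 0.0436,"dx": 0.0047,"dy": -0.0014,"dz": 0,"fingers": 0},{"ax": 0,"ay": 0,"az": 0.0524,"dx": 0.0056,"dy": -0.0016,"dz": 0,"fingers": 0},{"ax": 0,"ay": 0,"az": 0.0611,"dx": 0.0066,"dy": -0.0019,"dz": 0,"fingers": 0},{"ax": 0,"ay": 0,"az": 0.0698,"dx": 0.0075,"dy": -0.0021,"dz": 0,"fingers": 0},{"ax": 0,"ay": 0,"az": 0.0785,"dx": 0.0085,"dy": -0.0023,"dz": 0,"fingers": 0},{"ax": 0,"ay": 0,"az": 0.0873,"dx": 0.0094,"dy": -0.0026,"dz": 0,"fingers": 0},{"ax": 0,"ay": 0,"az": 0.096,"dx": 0.0104,"dy": -0.0028,"dz": 0,"fingers": 0},{"ax": 0,"ay": 0,"az": 0.1047,"dx": 0.0113,"dy": -0.003,"dz": 0,"fingers": 0}]'

```text
clock: 11.5
tcp_pos: [588.7, -145.0, 78.5]
tool_rot: [-3.125, 0.319, 0.001]
contact_force: [-2.1, 0.8, 1.2]
gripper_width: 0.496
```

```bash
python3 arc.py 258.3 0.5 1 1.5 2 2.5 3 3.5 4 4.5 5 
```

```text
{"ax":0,"ay":0,"az":0.0087,"dx":0.0010,"dy":-0.0002,"dz":0,"fingers":0}, {"ax":0,"ay":0,"az":0.0175,"dx":0.0019,"dy":-0.0004,"dz":0,"fingers":0}, {"ax":0,"ay":0,"az":0.0262,"dx":0.0029,"dy":-0.0006,"dz":0,"fingers":0}, {"ax":0,"ay":0,"az":0.0349,"dx":0.0038,"dy":-0.0007,"dz":0,"fingers":0}, {"ax":0,"ay":0,"az":0.0436,"dx":0.0048,"dy":-0.0009,"dz":0,"fingers":0}, {"ax":0,"ay":0,"az":0.0524,"dx":0.0058,"dy":-0.0010,"dz":0,"fingers":0}, {"ax":0,"ay":0,"az":0.0611,"dx":0.0067,"dy":-0.0012,"dz":0,"fingers":0}, {"ax":0,"ay":0,"az":0.0698,"dx":0.0077,"dy":-0.0013,"dz":0,"fingers":0}, {"ax":0,"ay":0,"az":0.0785,"dx":0.0087,"dy":-0.0014,"dz":0,"fingers":0}, {"ax":0,"ay":0,"az":0.0873,"dx":0.0096,"dy":-0.0016,"dz":0,"fingers":0},
```

The force fell to about 2 N, so the pawl has dropped. I'll go 3° more for certainty, pause, and look.

>>> arm_command --targets '[{"ax": 0,"ay": 0,"az": 0.0087,"dx": 0.001,"dy": -0.0002,"dz": 0,"fingers": 0},{"ax": 0,"ay": 0,"az": 0.0175,"dx": 0.0019,"dy": -0.0004,"dz": 0,"fingers": 0},{"ax": 0,"ay": 0,"az": 0.0262,"dx": 0.0029,"dy": -0.0006,"dz": 0,"fingers": 0},{"ax": 0,"ay": 0,"az": 0.0349,"dx": 0.0038,"dy": -0.0007,"dz": 0,"fingers": 0},{"ax": 0,"ay": 0,"az": 0.0436,"dx": 0.0048,"dy": -0.0009,"dz": 0,"fingers": 0},{"ax": 0,"ay": 0,"az": 0.0524,"dx": 0.0058,"dy": -0.001,"dz": 0,"fingers": 0},{"ax": 0,"ay": 0,"az": 0.0524,"dx": 0.0058,"dy": -0.001,"dz": 0,"fingers": 0},{"ax": 0,"ay": 0,"az": 0.0524,"dx": 0.0058,"dy": -0.001,"dz": 0,"fingers": 0}]'

```text
clock: 12.3
tcp_pos: [594.9, -146.2, 78.5]
tool_rot: [3.132, -0.239, 0.001]
contact_force: [-1.3, 0.7, -0.4]
gripper_width: 0.496
```

```bash
python3 - <<'E'
from h import *
c=cap('wrist','wrist5.png');c=cap('side','side5.png')
i=c['color'][110:270,150:350];cv2.imwrite('pics/side5z.png',cv2.resize(i,None,fx=3.5,fy=3.5,interpolation=2))
s=robot.get_state();print({k:np.round(s[k],3) for k in ['clock','tcp_pos','tool_rot','contact_force','gripper_width','q']})
E
python3 arc.py 261.3 -3 -6 -8 -10 -11 -12 -12.5 -13 -13.5 -14 -14.5 -15 -15.5 -16 -16.5 -17 -17.5 -18 -18.5 -19
```

```text
{'clock': np.float64(12.4), 'tcp_pos': array([ 594.863, -146.254,   78.571]), 'tool_rot': array([ 3.132e+00, -2.390e-01,  1.000e-03]), 'contact_force': array([-0.882,  1.591,  0.089]), 'gripper_width': np.float64(0.498), 'q': array([ 0.752,  0.437, -0.688,  1.693,  0.303,  1.12 , -0.176])}
{"ax":0,"ay":0,"az":-0.0524,"dx":-0.0058,"dy":0.0010,"dz":0,"fingers":0}, {"ax":0,"ay":0,"az":-0.1047,"dx":-0.0115,"dy":0.0024,"dz":0,"fingers":0}, {"ax":0,"ay":0,"az":-0.1396,"dx":-0.0152,"dy":0.0034,"dz":0,"fingers":0}, {"ax":0,"ay":0,"az":-0.1745,"dx":-0.0190,"dy":0.0046,"dz":0,"fingers":0}, {"ax":0,"ay":0,"az":-0.1920,"dx":-0.0208,"dy":0.0053,"dz":0,"fingers":0}, {"ax":0,"ay":0,"az":-0.2094,"dx":-0.0226,"dy":0.0059,"dz":0,"fingers":0}, {"ax":0,"ay":0,"az":-0.2182,"dx":-0.0236,"dy":0.0063,"dz":0,"fingers":0}, {"ax":0,"ay":0,"az":-0.2269,"dx":-0.0245,"dy":0.0066,"dz":0,"fingers":0}, {"ax":0,"ay":0,"az":-0.2356,"dx":-0.0254,"dy":0.0070,"dz":0,"fingers":0}, {"ax":0,"ay":0,"az":-0.2443,"dx":-0.0263,"dy":0.0074,"dz":0,"fingers":0}, {"ax":0,"ay":0,"az":-0.2531,"dx":-0.0272,"dy":0.0078,"dz":0,"fingers":0}, {"ax":0,"ay":0,"az":-0.2618,"dx":-0.0281,"dy":0.0082,"dz":0,"fingers":0}, {"ax":0,"ay":0,"az":-0.2705,"dx":-0.0290,"dy":0.0086,"dz":0,"fingers":0}, {"ax":0,"ay":0,"az":-0.2793,"dx":-0.0299,"dy":0.0090,"dz":0,"fingers":0}, {"ax":0,"ay":0,"az":-0.2880,"dx":-0.0307,"dy":0.0094,"dz":0,"fingers":0}, {"ax":0,"ay":0,"az":-0.2967,"dx":-0.0316,"dy":0.0098,"dz":0,"fingers":0}, {"ax":0,"ay":0,"az":-0.3054,"dx":-0.0325,"dy":0.0102,"dz":0,"fingers":0}, {"ax":0,"ay":0,"az":-0.3142,"dx":-0.0334,"dy":0.0107,"dz":0,"fingers":0}, {"ax":0,"ay":0,"az":-0.3229,"dx":-0.0343,"dy":0.0111,"dz":0,"fingers":0}, {"ax":0,"ay":0,"az":-0.3316,"dx":-0.0351,"dy":0.0115,"dz":0,"fingers":0},
```

View pics/side5z.png

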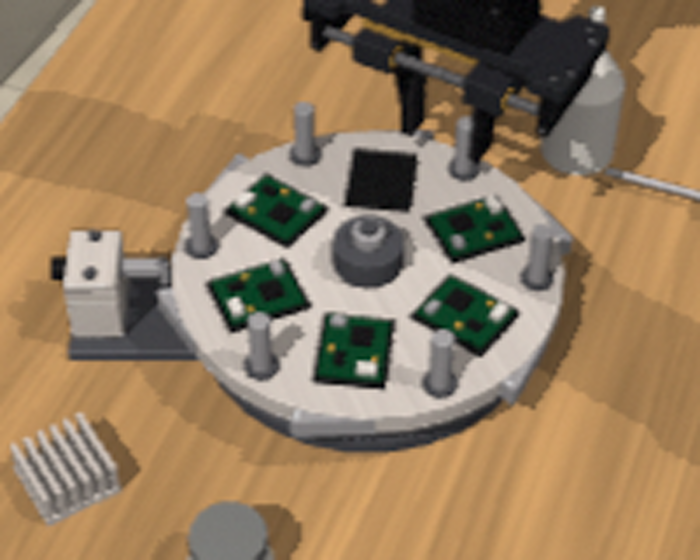

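View pics/wrist5.png

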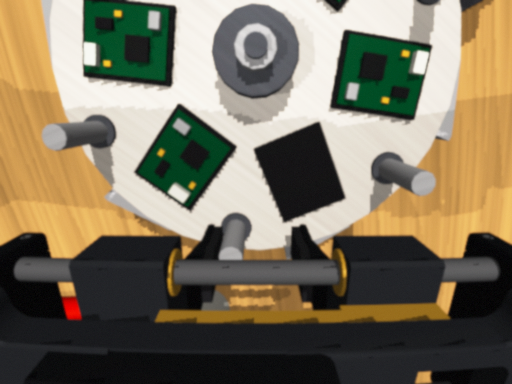

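The side view shows the empty station has moved one place on, from (460,232) to (380,180), and the pawl bar is unchanged at (145,268). The wrist view shows the post at (235,232) on the left finger. Next I'll bring the other finger across, meet the post gently and come back.

>>> arm_command --targets '[{"ax": 0,"ay": 0,"az": -0.0524,"dx": -0.0058,"dy": 0.001,"dz": 0,"fingers": 0},{"ax": 0,"ay": 0,"az": -0.1047,"dx": -0.0115,"dy": 0.0024,"dz": 0,"fingers": 0},{"ax": 0,"ay": 0,"az": -0.1396,"dx": -0.0152,"dy": 0.0034,"dz": 0,"fingers": 0},{"ax": 0,"ay": 0,"az": -0.1745,"dx": -0.019,"dy": 0.0046,"dz": 0,"fingers": 0},{"ax": 0,"ay": 0,"az": -0.192,"dx": -0.0208,"dy": 0.0053,"dz": 0,"fingers": 0},{"ax": 0,"ay": 0,"az": -0.2094,"dx": -0.0226,"dy": 0.0059,"dz": 0,"fingers": 0},{"ax": 0,"ay": 0,"az": -0.2182,"dx": -0.0236,"dy": 0.0063,"dz": 0,"fingers": 0},{"ax": 0,"ay": 0,"az": -0.2269,"dx": -0.0245,"dy": 0.0066,"dz": 0,"fingers": 0},{"ax": 0,"ay": 0,"az": -0.2356,"dx": -0.0254,"dy": 0.007,"dz": 0,"fingers": 0},{"ax": 0,"ay": 0,"az": -0.2443,"dx": -0.0263,"dy": 0.0074,"dz": 0,"fingers": 0},{"ax": 0,"ay": 0,"az": -0.2531,"dx": -0.0272,"dy": 0.0078,"dz": 0,"fingers": 0},{"ax": 0,"ay": 0,"az": -0.2618,"dx": -0.0281,"dy": 0.0082,"dz": 0,"fingers": 0},{"ax": 0,"ay": 0,"az": -0.2705,"dx": -0.029,"dy": 0.0086,"dz": 0,"fingers": 0},{"ax": 0,"ay": 0,"az": -0.2793,"dx": -0.0299,"dy": 0.009,"dz": 0,"fingers": 0}]'

```text
clock: 13.8
tcp_pos: [565.2, -137.2, 78.7]
tool_rot: [-3.069, 0.673, -0.002]
contact_force: [2.1, -0.4, -0.9]
gripper_width: 0.499
```

```bash
python3 arc.py 245.3 -.25 -.5 -.75 -1 -1.25 -1.5 -1.75 -2 -2.25 -2.5 -2.75 -3 -3.25 -3.5 -3.75 -4 -4.25 -4.5 -4.75 -5
```

```text
{"ax":0,"ay":0,"az":-0.0044,"dx":-0.0004,"dy":0.0002,"dz":0,"fingers":0}, {"ax":0,"ay":0,"az":-0.0087,"dx":-0.0009,"dy":0.0004,"dz":0,"fingers":0}, {"ax":0,"ay":0,"az":-0.0131,"dx":-0.0013,"dy":0.0006,"dz":0,"fingers":0}, {"ax":0,"ay":0,"az":-0.0175,"dx":-0.0018,"dy":0.0008,"dz":0,"fingers":0}, {"ax":0,"ay":0,"az":-0.0218,"dx":-0.0022,"dy":0.0010,"dz":0,"fingers":0}, {"ax":0,"ay":0,"az":-0.0262,"dx":-0.0026,"dy":0.0013,"dz":0,"fingers":0}, {"ax":0,"ay":0,"az":-0.0305,"dx":-0.0031,"dy":0.0015,"dz":0,"fingers":0}, {"ax":0,"ay":0,"az":-0.0349,"dx":-0.0035,"dy":0.0017,"dz":0,"fingers":0}, {"ax":0,"ay":0,"az":-0.0393,"dx":-0.0040,"dy":0.0019,"dz":0,"fingers":0}, {"ax":0,"ay":0,"az":-0.0436,"dx":-0.0044,"dy":0.0021,"dz":0,"fingers":0}, {"ax":0,"ay":0,"az":-0.0480,"dx":-0.0048,"dy":0.0024,"dz":0,"fingers":0}, {"ax":0,"ay":0,"az":-0.0524,"dx":-0.0053,"dy":0.0026,"dz":0,"fingers":0}, {"ax":0,"ay":0,"az":-0.0567,"dx":-0.0057,"dy":0.0028,"dz":0,"fingers":0}, {"ax":0,"ay":0,"az":-0.0611,"dx":-0.0061,"dy":0.0030,"dz":0,"fingers":0}, {"ax":0,"ay":0,"az":-0.0654,"dx":-0.0066,"dy":0.0033,"dz":0,"fingers":0}, {"ax":0,"ay":0,"az":-0.0698,"dx":-0.0070,"dy":0.0035,"dz":0,"fingers":0}, {"ax":0,"ay":0,"az":-0.0742,"dx":-0.0074,"dy":0.0037,"dz":0,"fingers":0}, {"ax":0,"ay":0,"az":-0.0785,"dx":-0.0078,"dy":0.0040,"dz":0,"fingers":0}, {"ax":0,"ay":0,"az":-0.0829,"dx":-0.0083,"dy":0.0042,"dz":0,"fingers":0}, {"ax":0,"ay":0,"az":-0.0873,"dx":-0.0087,"dy":0.0045,"dz":0,"fingers":0},
```

>>> arm_command --targets '[{"ax": 0,"ay": 0,"az": -0.0044,"dx": -0.0004,"dy": 0.0002,"dz": 0,"fingers": 0},{"ax": 0,"ay": 0,"az": -0.0087,"dx": -0.0009,"dy": 0.0004,"dz": 0,"fingers": 0},{"ax": 0,"ay": 0,"az": -0.0131,"dx": -0.0013,"dy": 0.0006,"dz": 0,"fingers": 0},{"ax": 0,"ay": 0,"az": -0.0175,"dx": -0.0018,"dy": 0.0008,"dz": 0,"fingers": 0},{"ax": 0,"ay": 0,"az": -0.0218,"dx": -0.0022,"dy": 0.001,"dz": 0,"fingers": 0},{"ax": 0,"ay": 0,"az": -0.0262,"dx": -0.0026,"dy": 0.0013,"dz": 0,"fingers": 0}]'

```text
clock: 14.4
tcp_pos: [562.2, -135.9, 78.7]
tool_rot: [3.059, -0.713, 0.0]
contact_force: [1.8, -1.6, -0.2]
gripper_width: 0.498
```

```bash
python3 arc.py 243.8 -.25 -.5 -.75 -1 -1.25 -1.5 -1.75 -2 
```

```text
{"ax":0,"ay":0,"az":-0.0044,"dx":-0.0004,"dy":0.0002,"dz":0,"fingers":0}, {"ax":0,"ay":0,"az":-0.0087,"dx":-0.0009,"dy":0.0004,"dz":0,"fingers":0}, {"ax":0,"ay":0,"az":-0.0131,"dx":-0.0013,"dy":0.0007,"dz":0,"fingers":0}, {"ax":0,"ay":0,"az":-0.0175,"dx":-0.0017,"dy":0.0009,"dz":0,"fingers":0}, {"ax":0,"ay":0,"az":-0.0218,"dx":-0.0022,"dy":0.0011,"dz":0,"fingers":0}, {"ax":0,"ay":0,"az":-0.0262,"dx":-0.0026,"dy":0.0013,"dz":0,"fingers":0}, {"ax":0,"ay":0,"az":-0.0305,"dx":-0.0030,"dy":0.0016,"dz":0,"fingers":0}, {"ax":0,"ay":0,"az":-0.0349,"dx":-0.0035,"dy":0.0018,"dz":0,"fingers":0},
```

>>> arm_command --targets '[{"ax": 0,"ay": 0,"az": -0.0044,"dx": -0.0004,"dy": 0.0002,"dz": 0,"fingers": 0},{"ax": 0,"ay": 0,"az": -0.0087,"dx": -0.0009,"dy": 0.0004,"dz": 0,"fingers": 0},{"ax": 0,"ay": 0,"az": -0.0131,"dx": -0.0013,"dy": 0.0007,"dz": 0,"fingers": 0},{"ax": 0,"ay": 0,"az": -0.0175,"dx": -0.0017,"dy": 0.0009,"dz": 0,"fingers": 0},{"ax": 0,"ay": 0,"az": -0.0218,"dx": -0.0022,"dy": 0.0011,"dz": 0,"fingers": 0},{"ax": 0,"ay": 0,"az": -0.0262,"dx": -0.0026,"dy": 0.0013,"dz": 0,"fingers": 0}]'

```text
clock: 15.0
tcp_pos: [559.6, -134.5, 78.7]
tool_rot: [3.05, -0.753, 0.0]
contact_force: [1.9, -1.4, 1.2]
gripper_width: 0.501
```

```bash
python3 arc.py 242.3 -.25 -.5 -.75 -1 -1.25 -1.5 -1.75 -2 
```

```text
{"ax":0,"ay":0,"az":-0.0044,"dx":-0.0004,"dy":0.0002,"dz":0,"fingers":0}, {"ax":0,"ay":0,"az":-0.0087,"dx":-0.0009,"dy":0.0005,"dz":0,"fingers":0}, {"ax":0,"ay":0,"az":-0.0131,"dx":-0.0013,"dy":0.0007,"dz":0,"fingers":0}, {"ax":0,"ay":0,"az":-0.0175,"dx":-0.0017,"dy":0.0009,"dz":0,"fingers":0}, {"ax":0,"ay":0,"az":-0.0218,"dx":-0.0022,"dy":0.0012,"dz":0,"fingers":0}, {"ax":0,"ay":0,"az":-0.0262,"dx":-0.0026,"dy":0.0014,"dz":0,"fingers":0}, {"ax":0,"ay":0,"az":-0.0305,"dx":-0.0030,"dy":0.0016,"dz":0,"fingers":0}, {"ax":0,"ay":0,"az":-0.0349,"dx":-0.0034,"dy":0.0019,"dz":0,"fingers":0},
```

>>> arm_command --targets '[{"ax": 0,"ay": 0,"az": -0.0044,"dx": -0.0004,"dy": 0.0002,"dz": 0,"fingers": 0},{"ax": 0,"ay": 0,"az": -0.0087,"dx": -0.0009,"dy": 0.0005,"dz": 0,"fingers": 0},{"ax": 0,"ay": 0,"az": -0.0131,"dx": -0.0013,"dy": 0.0007,"dz": 0,"fingers": 0},{"ax": 0,"ay": 0,"az": -0.0175,"dx": -0.0017,"dy": 0.0009,"dz": 0,"fingers": 0},{"ax": 0,"ay": 0,"az": -0.0218,"dx": -0.0022,"dy": 0.0012,"dz": 0,"fingers": 0},{"ax": 0,"ay": 0,"az": -0.0262,"dx": -0.0026,"dy": 0.0014,"dz": 0,"fingers": 0}]'

```text
clock: 15.6
tcp_pos: [557.0, -133.1, 78.6]
tool_rot: [3.04, -0.793, 0.0]
contact_force: [1.9, -1.9, 1.2]
gripper_width: 0.5
```

```bash
python3 arc.py 240.8 -.25 -.5 -.75 -1 -1.25 -1.5 -1.75 -2 
```

```text
{"ax":0,"ay":0,"az":-0.0044,"dx":-0.0004,"dy":0.0002,"dz":0,"fingers":0}, {"ax":0,"ay":0,"az":-0.0087,"dx":-0.0009,"dy":0.0005,"dz":0,"fingers":0}, {"ax":0,"ay":0,"az":-0.0131,"dx":-0.0013,"dy":0.0007,"dz":0,"fingers":0}, {"ax":0,"ay":0,"az":-0.0175,"dx":-0.0017,"dy":0.0010,"dz":0,"fingers":0}, {"ax":0,"ay":0,"az":-0.0218,"dx":-0.0021,"dy":0.0012,"dz":0,"fingers":0}, {"ax":0,"ay":0,"az":-0.0262,"dx":-0.0025,"dy":0.0015,"dz":0,"fingers":0}, {"ax":0,"ay":0,"az":-0.0305,"dx":-0.0030,"dy":0.0017,"dz":0,"fingers":0}, {"ax":0,"ay":0,"az":-0.0349,"dx":-0.0034,"dy":0.0020,"dz":0,"fingers":0},
```

>>> arm_command --targets '[{"ax": 0,"ay": 0,"az": -0.0044,"dx": -0.0004,"dy": 0.0002,"dz": 0,"fingers": 0},{"ax": 0,"ay": 0,"az": -0.0087,"dx": -0.0009,"dy": 0.0005,"dz": 0,"fingers": 0},{"ax": 0,"ay": 0,"az": -0.0131,"dx": -0.0013,"dy": 0.0007,"dz": 0,"fingers": 0},{"ax": 0,"ay": 0,"az": -0.0175,"dx": -0.0017,"dy": 0.001,"dz": 0,"fingers": 0},{"ax": 0,"ay": 0,"az": -0.0175,"dx": -0.0017,"dy": 0.001,"dz": 0,"fingers": 0}]'

```text
clock: 16.1
tcp_pos: [555.1, -132.2, 78.6]
tool_rot: [3.033, -0.819, -0.0]
contact_force: [1.8, -1.0, 0.9]
gripper_width: 0.499
```

```bash
python3 arc.py 239.8 -.25 -.5 -.75 -1 -1.25 -1.5 -1.75 -2 
```

```text
{"ax":0,"ay":0,"az":-0.0044,"dx":-0.0004,"dy":0.0002,"dz":0,"fingers":0}, {"ax":0,"ay":0,"az":-0.0087,"dx":-0.0008,"dy":0.0005,"dz":0,"fingers":0}, {"ax":0,"ay":0,"az":-0.0131,"dx":-0.0013,"dy":0.0007,"dz":0,"fingers":0}, {"ax":0,"ay":0,"az":-0.0175,"dx":-0.0017,"dy":0.0010,"dz":0,"fingers":0}, {"ax":0,"ay":0,"az":-0.0218,"dx":-0.0021,"dy":0.0013,"dz":0,"fingers":0}, {"ax":0,"ay":0,"az":-0.0262,"dx":-0.0025,"dy":0.0015,"dz":0,"fingers":0}, {"ax":0,"ay":0,"az":-0.0305,"dx":-0.0029,"dy":0.0018,"dz":0,"fingers":0}, {"ax":0,"ay":0,"az":-0.0349,"dx":-0.0033,"dy":0.0020,"dz":0,"fingers":0},
```

>>> arm_command --targets '[{"ax": 0,"ay": 0,"az": -0.0044,"dx": -0.0004,"dy": 0.0002,"dz": 0,"fingers": 0},{"ax": 0,"ay": 0,"az": -0.0087,"dx": -0.0008,"dy": 0.0005,"dz": 0,"fingers": 0},{"ax": 0,"ay": 0,"az": -0.0131,"dx": -0.0013,"dy": 0.0007,"dz": 0,"fingers": 0},{"ax": 0,"ay": 0,"az": -0.0175,"dx": -0.0017,"dy": 0.001,"dz": 0,"fingers": 0},{"ax": 0,"ay": 0,"az": -0.0175,"dx": -0.0017,"dy": 0.001,"dz": 0,"fingers": 0}]'

```text
clock: 16.6
tcp_pos: [554.6, -131.5, 78.7]
tool_rot: [-3.025, 0.846, -0.004]
contact_force: [5.1, -2.9, -1.8]
gripper_width: 0.499
```

```bash
python3 arc.py 238.8 -.25 -.5 -.75 -1 -1.25 -1.5 -1.75 -2 
```

```text
{"ax":0,"ay":0,"az":-0.0044,"dx":-0.0004,"dy":0.0003,"dz":0,"fingers":0}, {"ax":0,"ay":0,"az":-0.0087,"dx":-0.0008,"dy":0.0005,"dz":0,"fingers":0}, {"ax":0,"ay":0,"az":-0.0131,"dx":-0.0012,"dy":0.0008,"dz":0,"fingers":0}, {"ax":0,"ay":0,"az":-0.0175,"dx":-0.0017,"dy":0.0010,"dz":0,"fingers":0}, {"ax":0,"ay":0,"az":-0.0218,"dx":-0.0021,"dy":0.0013,"dz":0,"fingers":0}, {"ax":0,"ay":0,"az":-0.0262,"dx":-0.0025,"dy":0.0016,"dz":0,"fingers":0}, {"ax":0,"ay":0,"az":-0.0305,"dx":-0.0029,"dy":0.0018,"dz":0,"fingers":0}, {"ax":0,"ay":0,"az":-0.0349,"dx":-0.0033,"dy":0.0021,"dz":0,"fingers":0},
```

The stop has been felt: about 5.9 N, and the tool no longer follows. Pressing to about 10 N with small tangential steps.

>>> arm_command --targets '[{"ax": 0,"ay": 0,"az": 0,"dx": -0.0003,"dy": 0.0002,"dz": 0,"fingers": 0},{"ax": 0,"ay": 0,"az": 0,"dx": -0.0006,"dy": 0.0004,"dz": 0,"fingers": 0},{"ax": 0,"ay": 0,"az": 0,"dx": -0.0009,"dy": 0.0005,"dz": 0,"fingers": 0},{"ax": 0,"ay": 0,"az": 0,"dx": -0.0009,"dy": 0.0005,"dz": 0,"fingers": 0}]'

```text
clock: 17.0
tcp_pos: [554.4, -131.5, 78.7]
tool_rot: [-3.025, 0.846, -0.007]
contact_force: [7.1, -4.1, -3.8]
gripper_width: 0.503
```

>>> arm_command --targets '[{"ax": 0,"ay": 0,"az": 0,"dx": -0.0003,"dy": 0.0002,"dz": 0,"fingers": 0},{"ax": 0,"ay": 0,"az": 0,"dx": -0.0005,"dy": 0.0003,"dz": 0,"fingers": 0},{"ax": 0,"ay": 0,"az": 0,"dx": -0.0007,"dy": 0.0004,"dz": 0,"fingers": 0},{"ax": 0,"ay": 0,"az": 0,"dx": -0.0007,"dy": 0.0004,"dz": 0,"fingers": 0},{"ax": 0,"ay": 0,"az": 0,"dx": -0.0007,"dy": 0.0004,"dz": 0,"fingers": 0},{"ax": 0,"ay": 0,"az": 0,"dx": -0.0007,"dy": 0.0004,"dz": 0,"fingers": 0},{"ax": 0,"ay": 0,"az": 0,"dx": -0.0007,"dy": 0.0004,"dz": 0,"fingers": 0},{"ax": 0,"ay": 0,"az": 0,"dx": -0.0007,"dy": 0.0004,"dz": 0,"fingers": 0}]'

```text
clock: 17.8
tcp_pos: [554.4, -131.4, 78.7]
tool_rot: [-3.025, 0.846, -0.009]
contact_force: [8.9, -3.6, -6.3]
gripper_width: 0.497
```

Tangential is now about 9.5 N. Holding 1.2 s.

>>> arm_command --targets '[{"ax": 0,"ay": 0,"az": 0,"dx": 0,"dy": 0,"dz": 0,"fingers": 0},{"ax": 0,"ay": 0,"az": 0,"dx": 0,"dy": 0,"dz": 0,"fingers": 0},{"ax": 0,"ay": 0,"az": 0,"dx": 0,"dy": 0,"dz": 0,"fingers": 0},{"ax": 0,"ay": 0,"az": 0,"dx": 0,"dy": 0,"dz": 0,"fingers": 0},{"ax": 0,"ay": 0,"az": 0,"dx": 0,"dy": 0,"dz": 0,"fingers": 0},{"ax": 0,"ay": 0,"az": 0,"dx": 0,"dy": 0,"dz": 0,"fingers": 0},{"ax": 0,"ay": 0,"az": 0,"dx": 0,"dy": 0,"dz": 0,"fingers": 0},{"ax": 0,"ay": 0,"az": 0,"dx": 0,"dy": 0,"dz": 0,"fingers": 0},{"ax": 0,"ay": 0,"az": 0,"dx": 0,"dy": 0,"dz": 0,"fingers": 0},{"ax": 0,"ay": 0,"az": 0,"dx": 0,"dy": 0,"dz": 0,"fingers": 0},{"ax": 0,"ay": 0,"az": 0,"dx": 0,"dy": 0,"dz": 0,"fingers": 0},{"ax": 0,"ay": 0,"az": 0,"dx": 0,"dy": 0,"dz": 0,"fingers": 0}]'

```text
clock: 19.0
tcp_pos: [554.3, -131.5, 78.6]
tool_rot: [-3.025, 0.846, -0.009]
contact_force: [9.7, -4.6, -6.6]
gripper_width: 0.505
```

```bash
python3 - <<'E'
from h import *
c=cap('wrist','wrist6.png')
c=cap('scene','scene6.png')
i=c['color'][100:310,120:360];cv2.imwrite('pics/scene6z.png',cv2.resize(i,None,fx=2.8,fy=2.8,interpolation=2))
s=robot.get_state();print({k:np.round(s[k],3) for k in ['clock','tcp_pos','contact_force','moment']})
E
```

```text
{'clock': np.float64(19.1), 'tcp_pos': array([ 554.338, -131.44 ,   78.651]), 'contact_force': array([ 8.682, -3.962, -5.656]), 'moment': array([-0.867, -2.   ,  0.035])}
```

View pics/wrist6.png

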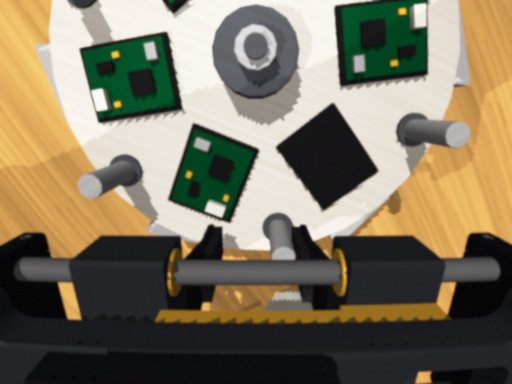

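View pics/scene6z.png

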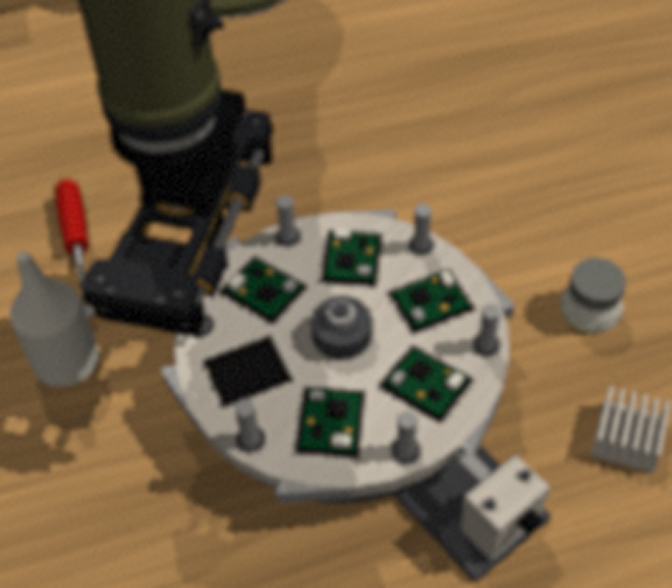

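The wrist view shows the post, at (281,232), pressed by the right finger. The scene view shows the empty station one place on and the bystanders where they were. Held about 9.5 N for over 2 s. Next: centre the jaws on the post, then lift.

>>> arm_command --targets '[{"ax": 0,"ay": 0,"az": 0,"dx": 0.001,"dy": -0.0006,"dz": 0,"fingers": 0},{"ax": 0,"ay": 0,"az": 0,"dx": 0.002,"dy": -0.0012,"dz": 0,"fingers": 0},{"ax": 0,"ay": 0,"az": 0,"dx": 0.003,"dy": -0.0018,"dz": 0,"fingers": 0},{"ax": 0,"ay": 0,"az": 0,"dx": 0.005,"dy": -0.003,"dz": 0,"fingers": 0},{"ax": 0,"ay": 0,"az": 0,"dx": 0.008,"dy": -0.0045,"dz": 0,"fingers": 0},{"ax": 0,"ay": 0,"az": 0,"dx": 0.011,"dy": -0.0065,"dz": 0,"fingers": 0},{"ax": 0,"ay": 0,"az": 0,"dx": 0.013,"dy": -0.0075,"dz": 0,"fingers": 0},{"ax": 0,"ay": 0,"az": 0,"dx": 0.013,"dy": -0.0075,"dz": 0,"fingers": 0},{"ax": 0,"ay": 0,"az": 0,"dx": 0.013,"dy": -0.0075,"dz": 0,"fingers": 0}]'

```text
clock: 20.0
tcp_pos: [564.8, -137.6, 78.4]
tool_rot: [-3.026, 0.845, 0.001]
contact_force: [0.2, -0.1, -0.3]
gripper_width: 0.498
```

```bash
python3 - <<'E'
from h import *
c=cap('wrist','wrist7.png')
s=robot.get_state();print({k:np.round(s[k],3) for k in ['clock','tcp_pos','contact_force','moment']})
E
```

```text
{'clock': np.float64(20.05), 'tcp_pos': array([ 564.789, -137.597,   78.479]), 'contact_force': array([-0.338,  0.129, -0.796]), 'moment': array([-0.024, -0.042, -0.005])}
```

View pics/wrist7.png

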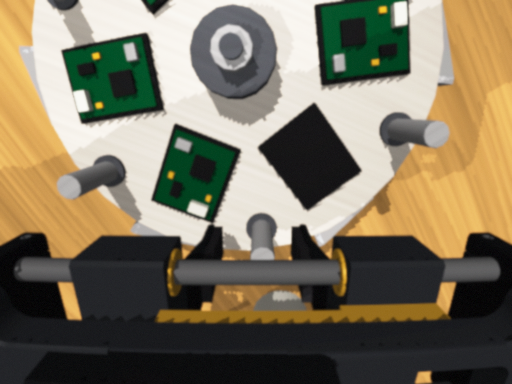

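The post, at (261,230), is free between the fingers (about 215 to 300) and the force reads zero. Lifting straight up and backing off.

>>> arm_command --targets '[{"ax": 0,"ay": 0,"az": 0,"dx": 0,"dy": 0,"dz": 0.02,"fingers": 0},{"ax": 0,"ay": 0,"az": 0,"dx": 0,"dy": 0,"dz": 0.05,"fingers": 0},{"ax": 0,"ay": 0,"az": 0,"dx": 0,"dy": 0,"dz": 0.09,"fingers": 0},{"ax": 0,"ay": 0,"az": 0,"dx": 0,"dy": 0,"dz": 0.13,"fingers": 0},{"ax": 0,"ay": 0,"az": 0,"dx": 0,"dy": 0,"dz": 0.16,"fingers": 0},{"ax": 0,"ay": 0,"az": 0,"dx": -0.04,"dy": 0.02,"dz": 0.17,"fingers": 0},{"ax": 0,"ay": 0,"az": 0,"dx": -0.08,"dy": 0.04,"dz": 0.17,"fingers": 0},{"ax": 0,"ay": 0,"az": 0,"dx": -0.1,"dy": 0.05,"dz": 0.17,"fingers": 0},{"ax": 0,"ay": 0,"az": 0,"dx": -0.1,"dy": 0.05,"dz": 0.17,"fingers": 0},{"ax": 0,"ay": 0,"az": 0,"dx": -0.1,"dy": 0.05,"dz": 0.17,"fingers": 0}]'

```text
clock: 21.05
tcp_pos: [465.1, -88.1, 249.0]
tool_rot: [3.024, -0.845, 0.003]
contact_force: [-0.5, 0.3, 0.0]
gripper_width: 0.498
```

```bash
python3 - <<'E'
from h import *
for n,(x,y,w,h) in {'scene':(120,110,240,200),'side':(150,100,240,190)}.items():
    c=cap(n,n+'8.png'); i=c['color'][y:y+h,x:x+w]; cv2.imwrite(f'pics/{n}8z.png',cv2.resize(i,None,fx=3,fy=3,interpolation=2))
s=robot.get_state();print({k:np.round(s[k],3) for k in ['clock','tcp_pos','contact_force']})
E
```

```text
{'clock': np.float64(21.15), 'tcp_pos': array([465.62 , -88.226, 248.646]), 'contact_force': array([ 0.775, -0.092, -0.4  ])}
```

View pics/scene8z.png

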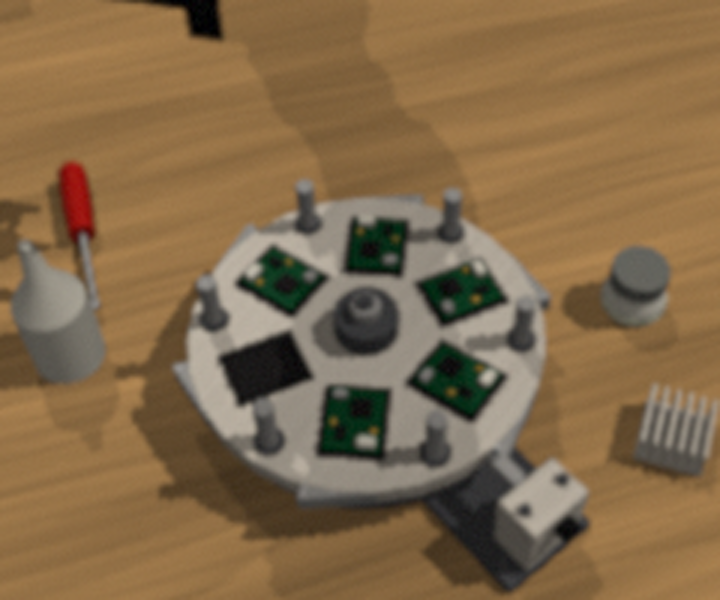

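View pics/side8z.png

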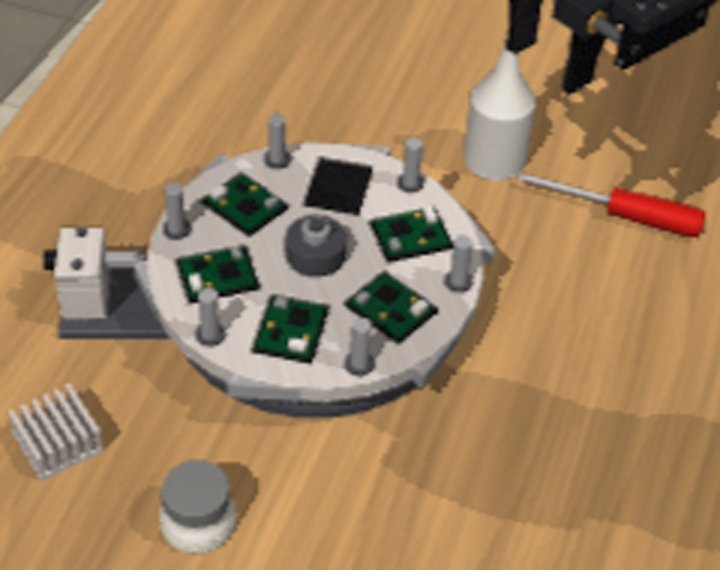

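```bash
python3 - <<'E'
from h import *
import pickle
c=pickle.load(open('c0.pkl','rb'))['scene']
T=np.array([onz(c,120+(a+.5)/3-.5,110+(b+.5)/3-.5,101)[:2] for a,b in [(305,187),(453,195),(526,304),(437,419),(265,404),(207,283)]])
d=T-T.mean(0);print(T.mean(0),np.hypot(*d.T).round(1),(np.degrees(np.arctan2(d[:,1],d[:,0]))%60).round(1))
A=cv2.imread('pics/scene0.png');B=cv2.imread('pics/scene8.png')
for n,(x,y,w,h) in {'bottle':(115,185,40,55),'driver':(135,160,22,50),'jar':(315,188,32,35),'sink':(325,235,40,35)}.items():
    a=A[y:y+h,x:x+w].astype(np.float32);b=B[y:y+h,x:x+w].astype(np.float32)
    print(n,cv2.phaseCorrelate(a.mean(2),b.mean(2)))
robot.job_done()
print(robot.get_state()['clock'])
E
```

```text
[612.97964553 -35.84141068] [111.  111.7 111.3 111.7 109.5 111.6] [7.1 7.  6.5 6.8 6.7 7.1]
bottle ((-0.044930094144838506, -0.01961742810635414), 0.7411093429724376)
driver ((0.06663251839332673, -0.14371730089241197), 1.00792351881663)
jar ((-0.06127059961517389, 0.046246133479346696), 0.9849793281820085)
sink ((-0.06363526017884169, -0.05350864653629017), 0.9628752417034573)
the job is handed in; nothing more can be done
the job is handed in; nothing more can be done
```

I turned the table one station anticlockwise, pressed it back against the pawl and left it there. The job is handed in at about 21 s of the 64 s allowed, and no verdict was reported.

- **Push round:** I straddled the post at 195° with the jaws half open and turned it anticlockwise about the axis. The force readings peaked at about 11 N on the ramp and then fell to about 2 N, which is the pawl dropping.
- **Seating:** I brought the table back with the other finger and felt the stop. I held it there with about 9.5 N tangential (about 11–12 N total reading) for over 1.5 s, then freed the jaws and lifted away.
- **Last checks on the table:** The posts now stand 51.5° anticlockwise of where they started. With the pawl block measured at 22.8°, that is about 0.5 to 1° short of the stop I estimated, which is well within tolerance.
- **Last checks on the rest:** The four bystanders shifted by less than 0.2 pixel. The tool force reads about zero and the gripper is clear of everything.
- **What disagreed:** While pressing, the force reading had an unexpected vertical part of up to 6.6 N. It vanished on release, so I took it as friction or compliance on the post. I could not see the pawl's roller directly; the drop was judged from the force fall and the hard stop.

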